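# Comb the drawing pencils into a row and close the keeper

### The job

Make the pencil tray ready to be put away: take the comb from its dock, rake the four scattered pencils, with the comb alone touching them, into one parallel row packed against the movable fence, wherever that is set, and press the row home with a steady push of about 6 N held for a moment; feel your way, bearing hard on nothing, for beyond 8 N the leads break. Then put the comb back in its dock and gently swing the keeper flap down over the row until it is fully closed, leaving the other things on the desk alone.

Things in the scene. Friction and masses are not known exactly. Their poses are not given: they have to be found in the camera images.
- pencil_tray: Fixed walnut tray, grey felt floor. Origin: centre of its underside. Inside 200 (x) x 226 (y) mm, walls 7 mm thick, 14 mm high, floor 4 mm up. The row must lie along its x axis, against the fence at its +y side. Pencils start at y = -93 to 88 mm; the comb's teeth fit down behind them at about y = -102 mm.
- fence_mark (a point): Point on the tray's floor, at (0, +103.5, 4) mm in its frame: the fence's face when the fence is set farthest out. The fence is a movable walnut bar along x, 8 mm thick, its top 12 mm above the desk, clamped by brass thumb nuts 0 to 15 mm nearer the tray's middle than this mark: how far is not reported, find it by feel or sight.
- keeper (a joint): Clear flap with brass edge, 134 mm long, hinged on the fence 3 mm behind its face, 13 mm up; reaches 46 mm from the hinge. rad: 0 shut (top 14 mm up), starts at 1.95-2.15 (stop 2.2), leaning to +y. Stiff (0.02 N m), stays as left: push over from +y, then down to its stop. Its edge, 31.5 mm from the fence, turns down to 2 mm over the floor: shuts only over a packed row of four (29.2 mm).
- pencil_comb: Pencil comb, 80 to 160 g, upright in its dock. Origin: middle of the line of tooth tips, z up. Nine steel teeth in a line along x (each 5 mm wide, 4 mm thick in y, 22 mm long, pitch 14, 117 mm over all); on them a beech bar 126 x 30 mm, 22 to 34 mm above the tips, then a flat paddle grip 76 mm (x) by 14 mm (y), up to 104 mm. The sweep is along its y.
- comb_grip (a point): Grasp point in the comb's paddle grip, 72 mm above the tooth tips: take it straight from above, the fingers on its flat faces (14 mm apart along y). It may sit up to 4 mm lower in the hand than it was taken, so where its tips are must be felt.
- comb_dock: Fixed walnut comb dock, 156 x 44 mm, 26 mm high. Origin: centre of its underside; x axis along its slot, which is 12 mm wide and 136 mm long, its floor 4 mm up. The comb's bar sits on the rails beside the slot with the teeth hanging in it, comb x along dock x, tooth tips 4 mm above the desk.
- drawing_pencil_0: Yellow wooden pencil 0, 165 mm long, 7.3 mm across and 6.3 mm high (rigid), 10 to 15 g, lying flat on the tray floor, askew by up to 0.32 rad from the tray's x axis. Origin: middle of its length, on its underside; its y axis runs along it, the point is at -y. It slides, does not roll. Contact ends 20 mm short of the tip of the point.
- drawing_pencil_1: Dark green wooden pencil 1, 165 mm long, 7.3 mm across and 6.3 mm high (rigid), 10 to 15 g, lying flat on the tray floor, askew by up to 0.32 rad from the tray's x axis. Origin: middle of its length, on its underside; its y axis runs along it, the point is at -y. It slides, does not roll. Contact ends 20 mm short of the tip of the point.
- drawing_pencil_2: Yellow wooden pencil 2, 165 mm long, 7.3 mm across and 6.3 mm high (rigid), 10 to 15 g, lying flat on the tray floor, askew by up to 0.32 rad from the tray's x axis. Origin: middle of its length, on its underside; its y axis runs along it, the point is at -y. It slides, does not roll. Contact ends 20 mm short of the tip of the point.
- drawing_pencil_3: Dark green wooden pencil 3, 165 mm long, 7.3 mm across and 6.3 mm high (rigid), 10 to 15 g, lying flat on the tray floor, askew by up to 0.32 rad from the tray's x axis. Origin: middle of its length, on its underside; its y axis runs along it, the point is at -y. It slides, does not roll. Contact ends 20 mm short of the tip of the point.
- the_ink_bottle: Bystander: blue ink bottle, 52 x 52 x 58 mm; origin under its centre. Leave it.
- the_sharpener: Bystander: round brass pencil sharpener, 29 mm across, 25 mm high; origin under its centre. Leave it.
- the_eraser: Bystander: eraser in a card sleeve, 22 x 54 x 12 mm; origin under its centre. Leave it.
- the_stamp_tin: Bystander: dark green flat tin, 61 x 90 x 17 mm; origin under its centre. Leave it.
Mind the look-alikes: they are no part of the job. Leave any blue look-alike of the drawing_pencil_1 alone. There is more than one size of the pencil_comb; the job needs the smaller.

How it is judged (in metres and radians):
On the way, in this order (a step that is already met when the one before it is completed fails the run):
1. the four pencils lie side by side, parallel and packed against the fence, and the comb presses the row home, steadily and with over 4 N (y of each of drawing_pencil_0, drawing_pencil_1, drawing_pencil_2, drawing_pencil_3 in the frame of pencil_tray above 0.0575 m and z of each of drawing_pencil_0, drawing_pencil_1, drawing_pencil_2, drawing_pencil_3 in the frame of pencil_tray below 0.0075 m and angle between the y axis of each of drawing_pencil_0, drawing_pencil_1, drawing_pencil_2, drawing_pencil_3 and the x axis of pencil_tray, either way round below 0.035 rad and x of drawing_pencil_0 in the frame of drawing_pencil_1 between -0.0245 and 0.0245 m and x of drawing_pencil_0 in the frame of drawing_pencil_2 between -0.0245 and 0.0245 m and x of drawing_pencil_0 in the frame of drawing_pencil_3 between -0.0245 and 0.0245 m and x of drawing_pencil_1 in the frame of drawing_pencil_2 between -0.0245 and 0.0245 m and x of drawing_pencil_1 in the frame of drawing_pencil_3 between -0.0245 and 0.0245 m and x of drawing_pencil_2 in the frame of drawing_pencil_3 between -0.0245 and 0.0245 m and (contact force between pencil_comb and drawing_pencil_0 above 4 N or contact force between pencil_comb and drawing_pencil_1 above 4 N or contact force between pencil_comb and drawing_pencil_2 above 4 N or contact force between pencil_comb and drawing_pencil_3 above 4 N)), for 0.4 s.
2. the keeper is swung down and closed over the row (value of joint keeper below 0.06 rad), for 0.2 s.
At the end, for the whole second after the job is handed in: All four pencils lie flat in one row along the fence, each within 0.035 rad of it, with under 2.6 mm of slack in the row; the keeper is closed (within 0.06 rad); the comb stands upright in its dock, teeth in the slot, bar on the rails, within 10 mm of its middle; all at rest (y of each of drawing_pencil_0, drawing_pencil_1, drawing_pencil_2, drawing_pencil_3 in the frame of pencil_tray above 0.0575 m and z of each of drawing_pencil_0, drawing_pencil_1, drawing_pencil_2, drawing_pencil_3 in the frame of pencil_tray below 0.0075 m and angle between the y axis of each of drawing_pencil_0, drawing_pencil_1, drawing_pencil_2, drawing_pencil_3 and the x axis of pencil_tray, either way round below 0.035 rad and x of drawing_pencil_0 in the frame of drawing_pencil_1 between -0.0245 and 0.0245 m and x of drawing_pencil_0 in the frame of drawing_pencil_2 between -0.0245 and 0.0245 m and x of drawing_pencil_0 in the frame of drawing_pencil_3 between -0.0245 and 0.0245 m and x of drawing_pencil_1 in the frame of drawing_pencil_2 between -0.0245 and 0.0245 m and x of drawing_pencil_1 in the frame of drawing_pencil_3 between -0.0245 and 0.0245 m and x of drawing_pencil_2 in the frame of drawing_pencil_3 between -0.0245 and 0.0245 m and value of joint keeper below 0.06 rad and horizontal distance between pencil_comb and comb_dock below 0.01 m and z of pencil_comb in the frame of comb_dock below 0.008 m and angle between pencil_comb's own z axis and vertical below 0.08 rad and angle between the x axis of pencil_comb and the x axis of comb_dock, either way round below 0.12 rad and linear speed of each of pencil_comb, drawing_pencil_0, drawing_pencil_1, drawing_pencil_2, drawing_pencil_3 below 0.02 m/s); the robot touches nothing.
It fails at once if the comb or the keeper presses a pencil with more than 8.5 N (contact force between any of pencil_comb, keeper and drawing_pencil_0 above 8.5 N or contact force between any of pencil_comb, keeper and drawing_pencil_1 above 8.5 N or contact force between any of pencil_comb, keeper and drawing_pencil_2 above 8.5 N or contact force between any of pencil_comb, keeper and drawing_pencil_3 above 8.5 N).
It fails at once if comb pressed on the tray with more than 20 N (contact force between pencil_comb and pencil_tray above 20 N).
It fails at once if robot presses the keeper with more than 20 N (contact force between the arm and keeper above 20 N).
It fails at once if fingers touch a pencil (contact force between the fingers and drawing_pencil_0 above 0.5 N or contact force between the fingers and drawing_pencil_1 above 0.5 N or contact force between the fingers and drawing_pencil_2 above 0.5 N or contact force between the fingers and drawing_pencil_3 above 0.5 N).
It fails at once if a bystander is pushed more than 12 mm (distance of any of the_ink_bottle, the_sharpener, the_eraser, the_stamp_tin from where it was at the start of the episode above 0.012 m).
It also fails if it takes over 67 s, if anything falls off the work surface, if the arm or the gripper's body presses on something with over 40 N, if the wrist force passes 120 N, or if a joint passes its speed limit or range.

### The arm

A 6-joint arm with a two-finger parallel gripper is mounted at the origin on a cart in front of the work surface, level with it; the furniture and walls round the work are solid. World frame = base frame: x ahead of the robot, y to its left, z up, the work surface at z = 0. Lengths are in mm, angles in rad, forces in N, time in s.
With the tool pointing down it reaches from about 350 to 875 mm from the base axis. Payload 4.2 kg.
Tool frame: the origin (TCP) lies at the very end of the fingers, on their centre line; the grasp point (between the pads) lies 19 mm behind it (arm.grasp_offset is the distance from the TCP to the grasp point, in mm); z points along the fingers, y is the line along which they close (so a half turn about z gives the same grasp; the last joint's range is limited). The gripper opens to 87 mm and grips with 3 to 60 N. Pads are 19 mm wide; open, the fingers measure 117 mm over their backs; the gripper's body (75 mm by 190 mm) begins 51 mm behind the grasp point.
Start: joints at [-0.9, 0.385, 0.008, 0, -1.194, -0.259], TCP at [250.175, -572.723, 193.45] pointing down, gripper open.
Joint ranges: [-3.14, 3.14], [-1.21, 2.06], [-1.07, 1.41], [-3.16, 2.05], [-2.99, -0.16], [-3.1, 3.1]. Speed limits (rad/s): [2.79, 2.79, 3.14, 3.14, 3.14, 3.14].

### API

Orientations are given as a rotation vector (axis times angle).
In Python, from station import arm, viewer, spotter gives the robot as it stands.
- The arm moves only by the tool carry_out, never from a script. Its argument "increments" is a list of rows, each a list of 5 numbers: the shift along the world's x, y, z in m, then the turn about the world's z in rad, then the opening, from 0 (shut) to 1 (fully open). In form: [[dx, dy, dz, roll, grip], ...]. A call has exactly 10 rows; each row is the pose to reach, as a shift and turn from the pose commanded when the call began; what a row does not reach only later rows make up. A row lasts 1/8 s, in which the tool goes at most 62.5 mm and 10.7 degrees, less where a joint would pass 70% of its speed; a pose out of reach is approached as far as the arm can. A call with a gripper value outside its range is refused whole. The fingers move at their own pace and stop on an object; "grip_force" is the grip in N (left out, the last holds). Time passes only in rows, so rows that repeat a pose let the fingers close, or fill a call up. It gives the time, the measured TCP pose, the force, the opening and the grip force at its end, in the units of the state.
- arm.state(): the state, without advancing time (a new reading comes with each control period).
- viewer.capture(name): name is "side" or "top"; returns the picture (420x560x3 uint8, blue, green, red); there is no depth.
- viewer.camera_info(name): a dict with "intrinsics" (3x3 intrinsics, pixels), "T" (4x4, takes a point from camera to world coordinates). Camera axes: x right, y up, looking along -z (the intrinsics and any distortion apply to the point x, -y, -z); pixel columns grow to the right and rows downward; lengths in mm; the calibration is good to about 2 mm. A picture is of the moment at which its call begins. camera_info takes no time and is no camera call.
- arm.sign_off(): hands the job in; it is judged then, once.
Trained networks look in the newest picture that a camera, given by its name, has taken for a name from the list of things; names that differ only in an ending like _2 or _b are one class to them, and where a whole thing is asked for, a point or a joint stands for the part that bears it (a point fixed in the world has none). Each returns a list of dicts, best first, with "conf" (0 to 1); they miss things now and then, are a little off and sometimes report something else, mostly with a low value. They report only what shows in the picture. A call takes as long as a camera call. They do not tell look-alikes from the thing itself.
- spotter.masks_of(name, camera): "region" (420x560 bool, what is visible of it) and "bbox" ([left, top, width, height] in pixels, round what is visible of it).
- spotter.tip_of(name, camera): "point" ([column, row] in pixels: a listed point, or the origin of a listed thing).
The state is a dict: "clock": time; "q": joint angles; "joint_vel": joint speeds; "joint_efforts": joint torques, N m; "position": TCP position; "eef_rot": TCP orientation; "force": force on the tool from outside, world axes, zero at the start; "ft_torque": the same for the moment, N m; "grip_width": opening from 0.0 (shut) to 1.0 (fully open); "gripper_force": force on a finger pad.
Only numpy, scipy, OpenCV 4.12 (cv2) and the standard library are available. Lean on these libraries where they do the work, as an engineer would, in place of code of your own. Each camera call takes 0.05 s, during which the arm holds its last target. There are 200 camera calls.

## Working session

There is one attempt and no reset: what is moved stays moved. The work goes in short steps, Python scripts to look and compute and a tool call to move; the robot and the scene stay as the last step left them, time stands still between calls to the robot, and variables do not carry over. Pictures are saved under pics/ and viewed, at most 10 in all, crops included, and the job is handed in when it is done.

Besides the shell and the picture viewer there is one more tool, called by a JSON object that holds its "api" and its "payload", one argument or row to a line. carry_out: Moves the arm, as the interface text tells. Its arguments: {"type":"object","properties":{"increments":{"type":"array"},"grip_force":{"type":"number"}},"required":["increments"]}

```bash
mkdir -p pics; ls; python3 - <<'E'
from station import arm, viewer, spotter
import cv2,numpy as np
np.set_printoptions(precision=2,suppress=True)
for c in("top","side"):
    im=viewer.capture(c); cv2.imwrite(f"pics/{c}0.png",im)
    i=viewer.camera_info(c); print(c,i["intrinsics"],i["T"],[k for k in i])
    for n in("pencil_tray","fence_mark","pencil_comb","comb_grip","comb_dock","keeper"):
        try: print(n,[(np.round(d["point"],1).tolist(),round(d["conf"],2)) for d in spotter.tip_of(n,c)])
        except Exception as e: print(n,e)
print(arm.state())
E
```

```text
pics
top [[465.33   0.   282.85]
 [  0.   465.33 217.34]
 [  0.     0.     1.  ]] [[   0.01    1.     -0.07  477.68]
 [  -1.      0.01   -0.01  -23.7 ]
 [  -0.01    0.07    1.   1142.93]
 [   0.      0.      0.      1.  ]] ['intrinsics', 'T']
pencil_tray [([242.4, 215.1], 0.66)]
fence_mark [([198.7, 213.5], 0.65)]
pencil_comb [([409.7, 244.9], 0.6), ([377.6, 318.3], 0.56)]
comb_grip [([422.7, 249.1], 0.83), ([387.9, 329.5], 0.59)]
comb_dock [([409.1, 245.2], 0.83)]
keeper it knows: comb_dock, comb_grip, drawing_pencil, fence_mark, pencil_comb, pencil_tray, the_eraser, the_ink_bottle, the_sharpener, the_stamp_tin
side [[386.31   0.   278.48]
 [  0.   386.31 218.57]
 [  0.     0.     1.  ]] [[ -0.95   0.14  -0.27 288.26]
 [ -0.31  -0.44   0.84 709.06]
 [  0.     0.89   0.46 470.22]
 [  0.     0.     0.     1.  ]] ['intrinsics', 'T']
pencil_tray [([243.3, 267.7], 0.89)]
fence_mark [([223.1, 293.9], 0.59)]
pencil_comb [([320.0, 193.9], 0.94), ([380.3, 214.7], 0.61), ([319.8, 170.2], 0.44)]
comb_grip [([383.3, 181.9], 0.92), ([323.2, 168.0], 0.59), ([247.8, 259.0], 0.27)]
comb_dock [([322.5, 193.3], 0.56)]
keeper it knows: comb_dock, comb_grip, drawing_pencil, fence_mark, pencil_comb, pencil_tray, the_eraser, the_ink_bottle, the_sharpener, the_stamp_tin
{'clock': 0.6, 'q': array([-0.9 ,  0.38,  0.01, -0.  , -1.19, -0.26]), 'joint_vel': array([ 0., -0., -0., -0., -0.,  0.]), 'joint_efforts': array([  0.  , -39.02,  18.75,   4.22,   0.02,  -0.  ]), 'position': array([ 250.19, -572.69,  193.43]), 'eef_rot': array([-0.64,  3.08,  0.  ]), 'force': array([-0.92, -0.34, -0.36]), 'ft_torque': array([-0.01,  0.04,  0.04]), 'gripper_force': 0.0, 'grip_width': 0.9999187769209203}
```

View pics/top0.png

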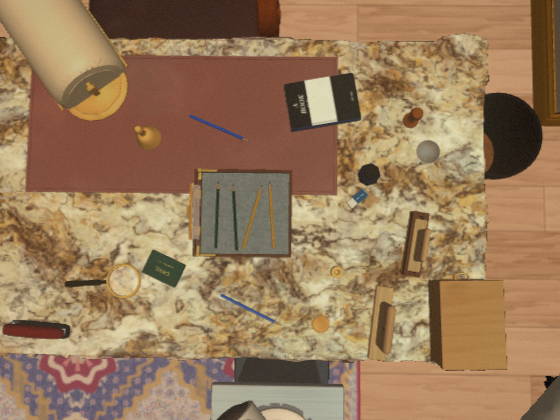

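View pics/side0.png

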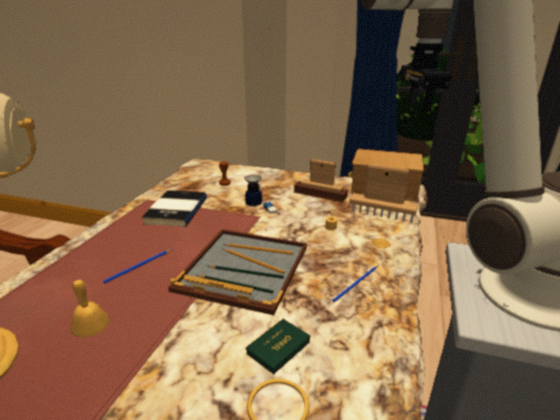

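Top view: the tray is at (245,213) with its fence on the left at column ~199. Two combs show: one in a dock at (417,243), side (320,185), and one standing by the box at (382,322), side (385,200). The docked one should be the smaller, and I'll check this by size and in a crop.

```bash
cat > h.py <<'E'
import numpy as np,cv2
from station import arm,viewer,spotter
np.set_printoptions(precision=2,suppress=True)
def ray(c,p):
    i=viewer.camera_info(c);K=np.array(i["intrinsics"]);T=np.array(i["T"])
    p=np.atleast_2d(p).astype(float)
    d=np.c_[(p[:,0]-K[0,2])/K[0,0],-(p[:,1]-K[1,2])/K[1,1],-np.ones(len(p))]@T[:3,:3].T
    return T[:3,3],d
def w(c,p,z):
    o,d=ray(c,p);return o+d*((z-o[2])/d[:,2])[:,None]
def px(c,P):
    i=viewer.camera_info(c);K=np.array(i["intrinsics"]);T=np.array(i["T"])
    q=(np.atleast_2d(P)-T[:3,3])@T[:3,:3]
    return np.c_[K[0,2]-K[0,0]*q[:,0]/q[:,2],K[1,2]+K[1,1]*q[:,1]/q[:,2]]
def rect(c,m,z):
    m=m.astype(np.uint8);k,_=cv2.findContours(m,cv2.RETR_EXTERNAL,cv2.CHAIN_APPROX_NONE)
    k=max(k,key=cv2.contourArea)[:,0]
    return cv2.minAreaRect(w(c,k,z)[:,:2].astype(np.float32))
def r(x): return np.round(np.array(x,float),1).tolist()
E
python3 - <<'E'
from h import *
im=viewer.capture("top")
for n,z in(("pencil_tray",14),("comb_dock",26),("pencil_comb",34),("drawing_pencil",10),("the_sharpener",25),("the_eraser",12),("the_ink_bottle",58),("the_stamp_tin",17)):
    for d in spotter.masks_of(n,"top"):
        q=rect("top",d["region"],z);print(n,round(d["conf"],2),d["bbox"],[r(a) for a in q])
for n,p,z in(("tray",(242.4,215.1),0),("fm",(198.7,213.5),4),("dock",(409.1,245.2),0),("combtip",(409.7,244.9),4),("grip",(422.7,249.1),76)): print(n,w("top",p,z))
for n,p,z in(("tray",(243.3,267.7),0),("fm",(223.1,293.9),4),("dock",(322.5,193.3),0),("combtip",(320,193.9),4),("grip",(323.2,168),76)): print(n,w("side",p,z))
s=viewer.capture("side")
a=cv2.resize(im[160:270,175:305],None,fx=5,fy=5,interpolation=cv2.INTER_CUBIC)
cv2.imwrite("pics/trayc.png",a)
b=cv2.resize(im[200:370,365:445],None,fx=3.4,fy=3.4,interpolation=cv2.INTER_CUBIC)
c=cv2.resize(s[140:230,285:430],None,fx=3,fy=3,interpolation=cv2.INTER_CUBIC)
o=np.zeros((600,800,3),np.uint8);o[:b.shape[0],:b.shape[1]]=b;o[:c.shape[0],300:300+c.shape[1]]=c
cv2.imwrite("pics/combs.png",o)
E
```

```text
pencil_tray 0.93 [184.2, 170.0, 108.8, 87.9] [[563.6, 98.7], [213.5, 253.9], 0.1]
comb_dock 0.66 [397.6, 212.3, 28.8, 67.4] [[494.1, -321.3], [45.5, 155.4], 80.7]
pencil_comb 0.91 [404.7, 215.6, 25.8, 58.2] [[489.2, -331.8], [42.9, 123.4], 80.3]
pencil_comb 0.73 [367.4, 283.4, 28.9, 79.0] [[305.3, -245.8], [55.5, 173.9], 83.7]
drawing_pencil 0.76 [232.5, 188.1, 5.4, 60.0] [[550.7, 110.3], [147.5, 7.2], 4.3]
drawing_pencil 0.65 [272.2, 211.3, -1.2, 12.3] [[556.4, 20.3], [9.8, 0.0], 0.9]
drawing_pencil 0.64 [192.2, 113.4, 51.5, 24.0] [[776.0, 160.0], [141.1, 7.5], 67.5]
drawing_pencil 0.61 [227.1, 296.9, 43.8, 22.6] [[332.3, 72.5], [124.0, 8.5], 64.6]
drawing_pencil 0.59 [244.1, 192.4, 17.2, 55.8] [[552.6, 68.5], [7.0, 140.7], 74.2]
drawing_pencil 0.5 [216.8, 187.4, 2.4, 61.5] [[527.9, 155.4], [92.9, 7.3], 1.3]
drawing_pencil 0.42 [141.5, 249.6, 44.4, 38.1] [[425.0, 280.2], [93.1, 63.6], 66.9]
the_sharpener 0.55 [326.9, 266.7, 15.4, 13.2] [[424.0, -138.0], [30.2, 28.7], 45.6]
the_eraser 0.46 [349.0, 189.4, 18.5, 20.5] [[601.7, -187.4], [21.8, 52.7], 40.5]
the_ink_bottle 0.56 [359.1, 164.1, 20.2, 20.0] [[654.8, -206.6], [47.3, 49.3], 0.6]
the_stamp_tin 0.75 [145.0, 249.6, 39.9, 35.0] [[425.6, 278.6], [90.4, 60.3], 66.3]
tray [[558.46  91.25   0.  ]]
fm [[560.77 198.55   4.  ]]
dock [[ 489.85 -318.01    0.  ]]
combtip [[ 490.56 -318.44    4.  ]]
grip [[ 480.58 -329.29   76.  ]]
tray [[565.96  91.07   0.  ]]
fm [[566.92 187.81   4.  ]]
dock [[ 488.83 -339.84    0.  ]]
combtip [[ 493.24 -324.34    4.  ]]
grip [[ 493.08 -350.05   76.  ]]
```

View pics/trayc.png

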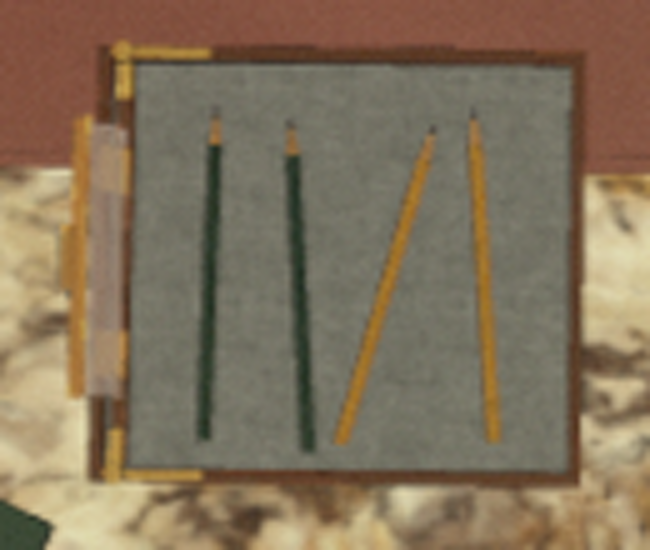

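View pics/combs.png

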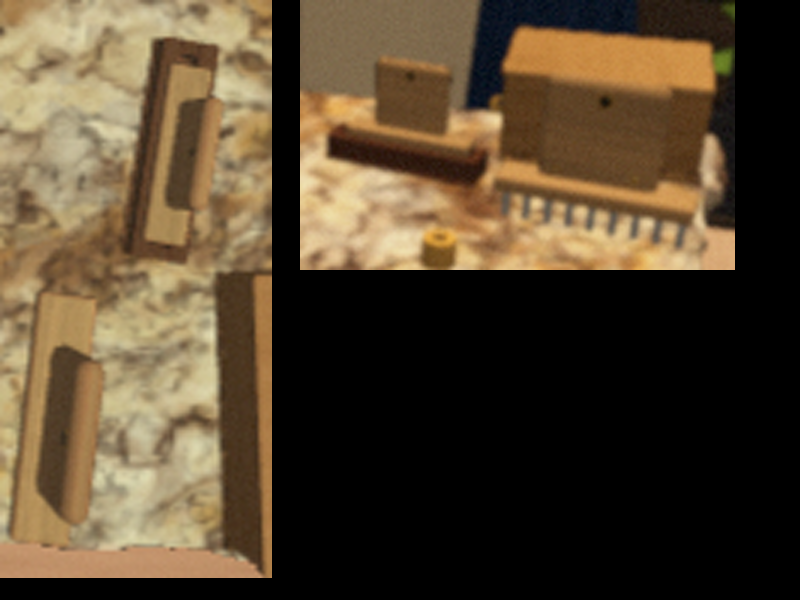

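The docked comb's bar measures about 123 mm; the other's is about 174 mm. The docked one is the smaller, so that is the one to take. Next I'll fit the tray and dock poses to their corners and check with an overlay.

```bash
cat >> h.py <<'E'
def box(x,y,t,L,W,z,dy=0,dx=0):
    c,s=np.cos(t),np.sin(t);P=np.array([[L,W],[L,-W],[-L,-W],[-L,W]])/2+[dx,dy]
    return np.c_[P@np.array([[c,s],[-s,c]])+[x,y],np.full(4,z)]
E
python3 - <<'E'
from h import *
from scipy.optimize import least_squares as ls
# tray corners order (+x+y),(+x-y),(-x-y),(-x+y) 
tc=np.array([[103,46],[583,53],[578,486],[90,482]])/5.+[175,160]
f=ls(lambda v:(px("top",box(*v,214,240,14))-tc).ravel(),[563,92,0]);print("tray",f.x,f.fun)
T=f.x
s=viewer.capture("side")
im=viewer.capture("top")
dm=max(spotter.masks_of("comb_dock","top"),key=lambda d:d["conf"])["region"]
# dock corners
dc=np.array([[154,38],[216,46],[187,260],[127,250]])/3.4+[365,200]
g=ls(lambda v:(px("top",box(*v,156,44,26))-dc).ravel(),[492,-321,-.15]);print("dock",g.x,g.fun);D=g.x
print(w("top",tc,14)[:,:2]);
# fence face candidates (z=12) in tray frame
for q in([130,100],[131,110],[128,400],[127,440]):
    P=w("top",np.array(q)/5.+[175,160],12)[0,:2]-T[:2];c,sn=np.cos(T[2]),np.sin(T[2]);print("fence y",-sn*P[0]+c*P[1])
def ov(img,cam,Ps,x0,y0,wd,ht,k):
    a=cv2.resize(img[y0:y0+ht,x0:x0+wd],None,fx=k,fy=k,interpolation=cv2.INTER_CUBIC)
    for P in Ps: cv2.polylines(a,[np.round(((px(cam,P)-[x0,y0]+.5)*k)).astype(int)],True,(0,0,255),1)
    return a
Ps=[box(*T,214,240,14),box(*T,200,226,14),box(*D,156,44,26),box(*D,126,30,38),box(*D,76,14,108)]
o=np.zeros((600,800,3),np.uint8)
for a,(x,y) in((ov(im,"top",Ps,180,160,120,105,3),(0,0)),(ov(im,"top",Ps,390,200,50,85,5),(400,0)),(ov(s,"side",Ps,165,225,150,90,2.6),(0,330)),(ov(s,"side",Ps,285,150,70,55,2.8),(600,430))): o[y:y+a.shape[0],x:x+a.shape[1]]=a[:600-y,:800-x]
cv2.imwrite("pics/ov.png",o)
E
```

```text
tray [562.46  89.37  -0.  ] [-0.95 -0.21  0.83 -0.51  0.76  0.62 -0.66  0.06]
dock [ 493.78 -326.11   -0.14] [ 0.14 -1.21  0.15 -0.85  0.23  0.93 -0.53  1.09]
[[668.96 207.01]
 [668.18 -28.61]
 [456.93 -28.77]
 [455.62 207.77]]
fence y 104.07249353957955
fence y 103.45563655262175
fence y 101.32949071576809
fence y 101.32460122390674
```

View pics/ov.png

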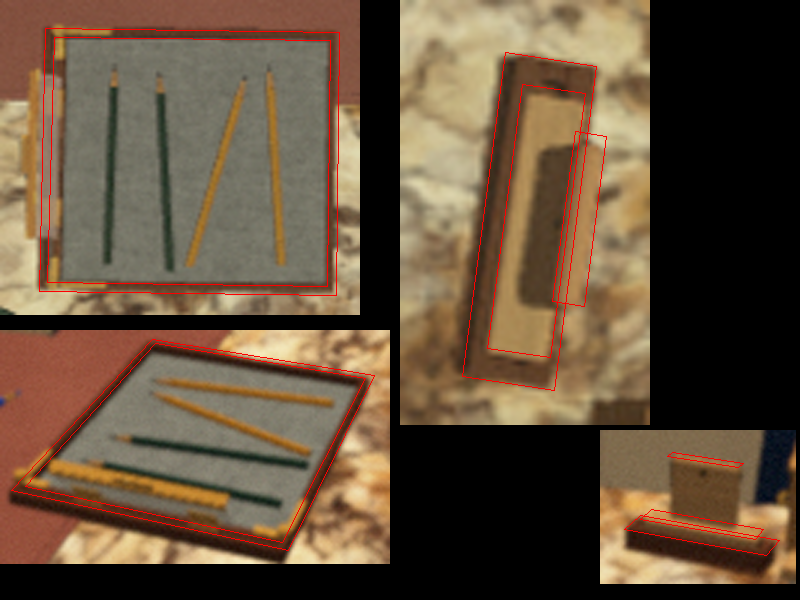

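The overlay fits the tray and dock. Tray: about (562, 90), yaw ≈ 0. Dock: about (492, -326), yaw ≈ -0.14. The fence face sits at world y ≈ 190 and the pencils' contact centres are near x ≈ 550. First I'll go over the comb, staying high above the box.

{"api": "carry_out", "payload": {
  "increments": [
    [0,0,0.06,0,1],
    [0.04,0.041,0.06,-0.15,1],
    [0.08,0.082,0.06,-0.3,1],
    [0.12,0.123,0.06,-0.45,1],
    [0.16,0.164,0.06,-0.55,1],
    [0.2,0.205,0.06,-0.55,1],
    [0.241,0.247,0.06,-0.55,1],
    [0.241,0.247,0.01,-0.55,1],
    [0.241,0.247,-0.03,-0.55,1],
    [0.241,0.247,-0.03,-0.55,1]
  ],
  "grip_force": 20
}}

```text
clock: 2.5
position: [489.1, -324.6, 160.4]
eef_rot: [-0.216, -3.127, -0.004]
force: [0.5, -0.1, 1.0]
grip_width: 0.998
gripper_force: 0.0
```

```bash
python3 - <<'E'
from h import *
s=arm.state();print(s["position"],s["eef_rot"],s["force"],s["clock"])
a=viewer.capture("top");b=viewer.capture("side")
o=np.zeros((600,800,3),np.uint8)
a=cv2.resize(a[180:300,370:470],None,fx=4,fy=4);b=cv2.resize(b[90:220,270:370],None,fx=4,fy=4)
o[:a.shape[0],:400]=a;o[:b.shape[0],400:]=b
cv2.imwrite("pics/pre.png",o)
E
```

```text
[ 489.14 -324.62  160.36] [-0.22 -3.13 -0.  ] [ 0.53 -0.13  0.99] 2.5
```

View pics/pre.png

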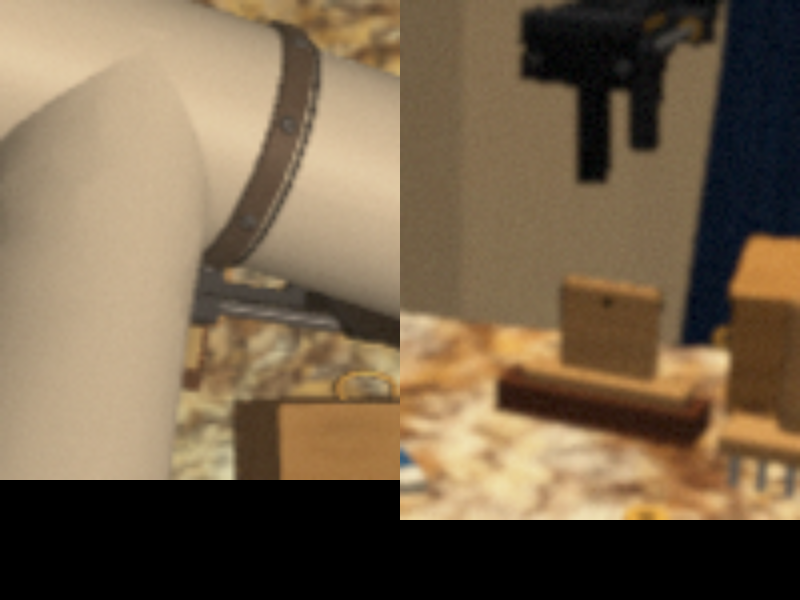

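The fingers straddle the paddle. In the side crop the gripper is at (620,130) above the paddle at (610,320). Going down to close on it.

{"api": "carry_out", "payload": {
  "increments": [
    [0.001,-0.001,-0.04,0,1],
    [0.001,-0.001,-0.07,0,1],
    [0.001,-0.001,-0.09,0,1],
    [0.001,-0.001,-0.1,0,1],
    [0.001,-0.001,-0.106,0,1],
    [0.001,-0.001,-0.106,0,1],
    [0.001,-0.001,-0.106,0,0.4],
    [0.001,-0.001,-0.106,0,0],
    [0.001,-0.001,-0.106,0,0],
    [0.001,-0.001,-0.106,0,0]
  ],
  "grip_force": 40
}}

```text
clock: 3.85
position: [492.2, -326.7, 57.6]
eef_rot: [0.217, 3.134, -0.0]
force: [0.6, 0.5, 0.6]
grip_width: 0.628
gripper_force: 0.0
```

{"api": "carry_out", "payload": {
  "increments": [
    [0,0,0,0,0],
    [0,0,0,0,0],
    [0,0,0,0,0],
    [0,0,0,0,0],
    [0,0,0,0,0],
    [0,0,0,0,0],
    [0,0,0,0,0],
    [0,0,0,0,0],
    [0,0,0.002,0,0],
    [0,0,0.004,0,0]
  ],
  "grip_force": 40
}}

```text
clock: 5.1
position: [492.1, -326.7, 61.5]
eef_rot: [-0.217, -3.134, -0.0]
force: [0.8, 0.4, -0.0]
grip_width: 0.157
gripper_force: 40.0
```

{"api": "carry_out", "payload": {
  "increments": [
    [0,0,0.04,0,0],
    [0,0,0.09,0,0],
    [0.01,0.05,0.1,0.03,0],
    [0.02,0.105,0.1,0.06,0],
    [0.03,0.16,0.1,0.09,0],
    [0.04,0.215,0.1,0.12,0],
    [0.05,0.27,0.1,0.138,0],
    [0.06,0.317,0.1,0.138,0],
    [0.06,0.317,0.07,0.138,0],
    [0.06,0.317,0.04,0.138,0]
  ]
}}

```text
clock: 6.35
position: [552.5, -8.6, 101.2]
eef_rot: [-0.002, 3.14, 0.001]
force: [0.4, -0.4, -0.9]
grip_width: 0.16
gripper_force: 40.0
```

```bash
python3 - <<'E'
from h import *
s=arm.state();print(s["position"],s["eef_rot"],s["force"],s["clock"])
a=viewer.capture("top");b=viewer.capture("side")
o=np.zeros((600,800,3),np.uint8)
a=cv2.resize(a[160:270,180:310],None,fx=3,fy=3);b=cv2.resize(b[140:310,160:320],None,fx=3.4,fy=3.4,interpolation=cv2.INTER_CUBIC)
o[:a.shape[0],:a.shape[1]]=a;b=b[:,:400];o[:b.shape[0],400:400+b.shape[1]]=b
cv2.imwrite("pics/pre2.png",o)
E
```

```text
[552.45  -8.64 101.22] [-0.    3.14  0.  ] [ 0.44 -0.37 -0.87] 6.35
```

View pics/pre2.png

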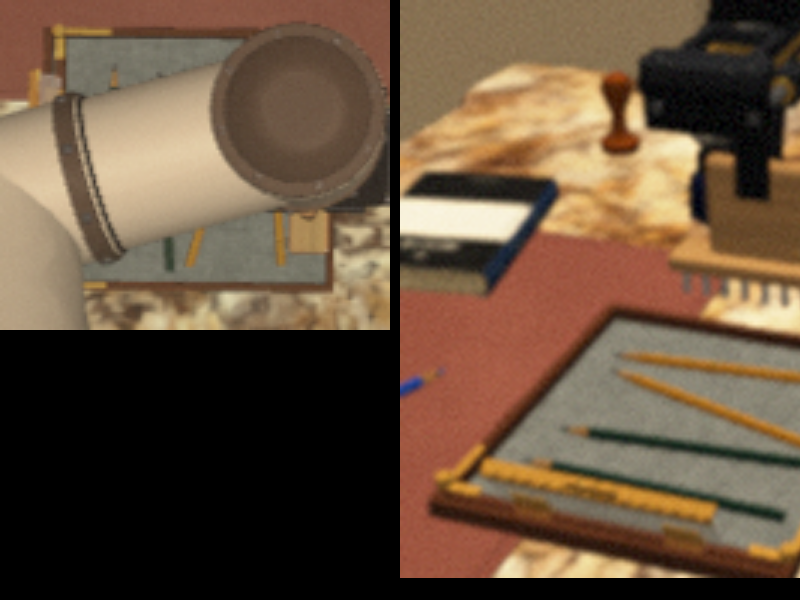

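The comb hangs upright behind the pencils: its bar end is at (308,230) in the top crop and its teeth at (720,285) in the side crop. Lowering it now, then feeling for the floor.

{"api": "carry_out", "payload": {
  "increments": [
    [0,-0.001,-0.015,0,0],
    [0,-0.001,-0.025,0,0],
    [0,-0.001,-0.032,0,0],
    [0,-0.001,-0.036,0,0],
    [0,-0.001,-0.038,0,0],
    [0,-0.001,-0.039,0,0],
    [0,-0.001,-0.0393,0,0],
    [0,-0.001,-0.0396,0,0],
    [0,-0.001,-0.0398,0,0],
    [0,-0.001,-0.04,0,0]
  ]
}}

```text
clock: 7.7
position: [552.2, -10.7, 61.5]
eef_rot: [0.0, 3.141, -0.0]
force: [-0.9, 0.0, -0.8]
grip_width: 0.16
gripper_force: 40.0
```

{"api": "carry_out", "payload": {
  "increments": [
    [0,0,-0.0002,0,0],
    [0,0,-0.0004,0,0],
    [0,0,-0.0006,0,0],
    [0,0,-0.0008,0,0],
    [0,0,-0.001,0,0],
    [0,0,-0.0012,0,0],
    [0,0,-0.0012,0,0],
    [0,0,-0.0012,0,0],
    [0,0,-0.0012,0,0],
    [0,0,-0.0012,0,0]
  ]
}}

```text
clock: 8.95
position: [552.2, -10.7, 60.3]
eef_rot: [0.0, 3.142, 0.0]
force: [-0.3, -0.3, -1.4]
grip_width: 0.158
gripper_force: 40.0
```

{"api": "carry_out", "payload": {
  "increments": [
    [0,0,-0.0002,0,0],
    [0,0,-0.0004,0,0],
    [0,0,-0.0006,0,0],
    [0,0,-0.0008,0,0],
    [0,0,-0.001,0,0],
    [0,0,-0.0012,0,0],
    [0,0,-0.0012,0,0],
    [0,0,-0.0012,0,0],
    [0,0,-0.0012,0,0],
    [0,0,-0.0012,0,0]
  ]
}}

```text
clock: 10.2
position: [552.2, -10.7, 59.1]
eef_rot: [-0.0, -3.142, 0.0]
force: [0.2, -0.7, -1.1]
grip_width: 0.153
gripper_force: 40.0
```

{"api": "carry_out", "payload": {
  "increments": [
    [0,0,-0.0001,0,0],
    [0,0,-0.0003,0,0],
    [0,0,-0.0005,0,0],
    [0,0,-0.0007,0,0],
    [0,0,-0.0008,0,0],
    [0,0,-0.0009,0,0],
    [0,0,-0.001,0,0],
    [0,0,-0.001,0,0],
    [0,0,-0.001,0,0],
    [0,0,-0.001,0,0]
  ]
}}

```text
clock: 11.45
position: [552.2, -10.7, 58.1]
eef_rot: [0.0, 3.142, 0.0]
force: [0.0, 0.1, -0.5]
grip_width: 0.156
gripper_force: 40.0
```

{"api": "carry_out", "payload": {
  "increments": [
    [0,0.004,0.0005,0,0],
    [0,0.008,0.0005,0,0],
    [0,0.012,0.0005,0,0],
    [0,0.016,0.0005,0,0],
    [0,0.021,0.0005,0,0],
    [0,0.026,0.0005,0,0],
    [0,0.031,0.0005,0,0],
    [0,0.036,0.0005,0,0],
    [0,0.041,0.0005,0,0],
    [0,0.046,0.0005,0,0]
  ]
}}

```text
clock: 12.7
position: [552.2, 35.6, 58.5]
eef_rot: [-0.0, -3.142, 0.0]
force: [0.1, -0.8, -0.6]
grip_width: 0.156
gripper_force: 40.0
```

{"api": "carry_out", "payload": {
  "increments": [
    [0,0.005,0,0,0],
    [0,0.01,0,0,0],
    [0,0.015,0,0,0],
    [0,0.02,0,0,0],
    [0,0.025,0,0,0],
    [0,0.03,0,0,0],
    [0,0.035,0,0,0],
    [0,0.04,0,0,0],
    [0,0.045,0,0,0],
    [0,0.05,0,0,0]
  ]
}}

```text
clock: 13.95
position: [552.1, 85.6, 58.5]
eef_rot: [-0.0, -3.142, 0.0]
force: [-0.3, -0.4, -0.9]
grip_width: 0.162
gripper_force: 40.0
```

{"api": "carry_out", "payload": {
  "increments": [
    [0,0.005,0,0,0],
    [0,0.01,0,0,0],
    [0,0.015,0,0,0],
    [0,0.02,0,0,0],
    [0,0.025,0,0,0],
    [0,0.03,0,0,0],
    [0,0.035,0,0,0],
    [0,0.04,0,0,0],
    [0,0.043,0,0,0],
    [0,0.045,0,0,0]
  ]
}}

```text
clock: 15.2
position: [552.1, 130.4, 58.5]
eef_rot: [-0.0, -3.142, 0.0]
force: [0.4, -0.6, -0.3]
grip_width: 0.154
gripper_force: 40.0
```

```bash
python3 - <<'E'
from h import *
s=arm.state();print(s["position"],s["force"],s["clock"])
b=viewer.capture("side")
cv2.imwrite("pics/rake.png",cv2.resize(b[210:320,160:320],None,fx=5,fy=5,interpolation=cv2.INTER_CUBIC))
E
```

```text
[552.15 130.43  58.53] [ 0.36 -0.57 -0.34] 15.2
```

View pics/rake.png

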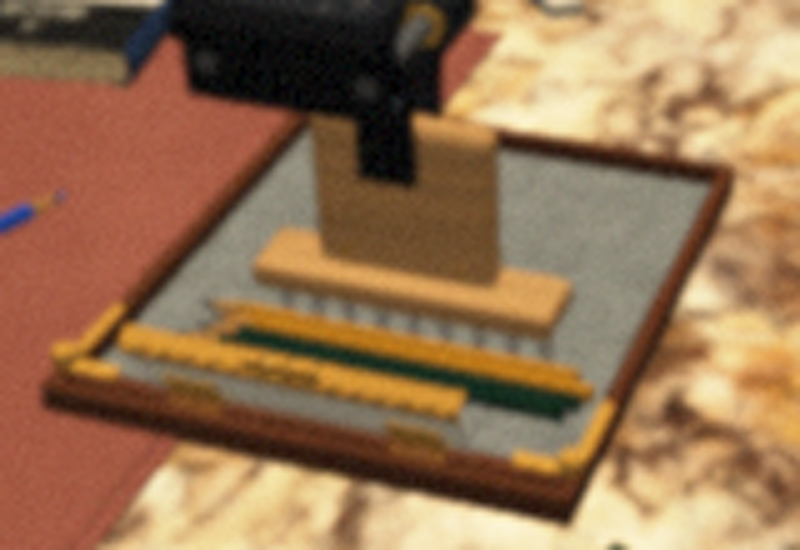

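The four pencils lie together in front of the teeth: yellow outermost, green within, with no gaps showing. I'll estimate the fence face in this picture too.

```bash
python3 - <<'E'
from h import *
print(w("side",np.array([[140,378],[250,400],[330,417],[470,448]])/5.+[160,210],12))
# row: near edge of last green end & far edge of yellow end (z~10)
print(w("side",np.array([[560,415],[590,383]])/5.+[160,210],10))
E
```

```text
[[636.91 194.72  12.  ]
 [590.62 193.84  12.  ]
 [557.62 193.75  12.  ]
 [501.53 194.26  12.  ]]
[[477.22 163.82  10.  ]
 [472.49 141.94  10.  ]]
```

{"api": "carry_out", "payload": {
  "increments": [
    [0,0.003,0,0,0],
    [0,0.006,0,0,0],
    [0,0.009,0,0,0],
    [0,0.011,0,0,0],
    [0,0.013,0,0,0],
    [0,0.0145,0,0,0],
    [0,0.0155,0,0,0],
    [0,0.016,0,0,0],
    [0,0.0165,0,0,0],
    [0,0.0165,0,0,0]
  ]
}}

```text
clock: 16.5
position: [552.2, 146.8, 58.6]
eef_rot: [0.0, 3.142, 0.0]
force: [-0.2, -0.4, -0.2]
grip_width: 0.158
gripper_force: 40.0
```

{"api": "carry_out", "payload": {
  "increments": [
    [0,0.0015,0,0,0],
    [0,0.003,0,0,0],
    [0,0.0045,0,0,0],
    [0,0.006,0,0,0],
    [0,0.007,0,0,0],
    [0,0.008,0,0,0],
    [0,0.009,0,0,0],
    [0,0.0095,0,0,0],
    [0,0.01,0,0,0],
    [0,0.01,0,0,0]
  ]
}}

```text
clock: 17.75
position: [552.2, 156.8, 58.6]
eef_rot: [0.0, 3.142, 0.0]
force: [0.8, -0.5, -1.0]
grip_width: 0.154
gripper_force: 40.0
```

{"api": "carry_out", "payload": {
  "increments": [
    [0,0.0003,0,0,0],
    [0,0.0006,0,0,0],
    [0,0.0009,0,0,0],
    [0,0.0012,0,0,0],
    [0,0.0014,0,0,0],
    [0,0.0016,0,0,0],
    [0,0.0018,0,0,0],
    [0,0.0019,0,0,0],
    [0,0.002,0,0,0],
    [0,0.002,0,0,0]
  ]
}}

```text
clock: 19.0
position: [552.2, 158.8, 58.6]
eef_rot: [0.0, 3.142, -0.0]
force: [-0.7, 0.2, -1.6]
grip_width: 0.161
gripper_force: 40.0
```

{"api": "carry_out", "payload": {
  "increments": [
    [0,0.0002,0,0,0],
    [0,0.0004,0,0,0],
    [0,0.0006,0,0,0],
    [0,0.0008,0,0,0],
    [0,0.001,0,0,0],
    [0,0.0012,0,0,0],
    [0,0.0013,0,0,0],
    [0,0.0014,0,0,0],
    [0,0.0015,0,0,0],
    [0,0.0015,0,0,0]
  ]
}}

```text
clock: 20.25
position: [552.2, 160.3, 58.6]
eef_rot: [0.0, 3.142, 0.0]
force: [1.2, -0.3, -1.4]
grip_width: 0.158
gripper_force: 40.0
```

{"api": "carry_out", "payload": {
  "increments": [
    [0,0.0002,0,0,0],
    [0,0.0004,0,0,0],
    [0,0.0005,0,0,0],
    [0,0.0006,0,0,0],
    [0,0.0007,0,0,0],
    [0,0.0008,0,0,0],
    [0,0.0009,0,0,0],
    [0,0.001,0,0,0],
    [0,0.001,0,0,0],
    [0,0.001,0,0,0]
  ]
}}

```text
clock: 21.5
position: [552.2, 161.3, 58.6]
eef_rot: [0.0, 3.142, 0.0]
force: [-0.4, 0.2, -0.0]
grip_width: 0.157
gripper_force: 40.0
```

{"api": "carry_out", "payload": {
  "increments": [
    [0,0.0002,0,0,0],
    [0,0.0004,0,0,0],
    [0,0.0005,0,0,0],
    [0,0.0006,0,0,0],
    [0,0.0007,0,0,0],
    [0,0.0008,0,0,0],
    [0,0.0009,0,0,0],
    [0,0.001,0,0,0],
    [0,0.001,0,0,0],
    [0,0.001,0,0,0]
  ]
}}

```text
clock: 22.75
position: [552.2, 162.2, 58.6]
eef_rot: [-0.0, -3.142, 0.0]
force: [0.8, -1.7, -1.5]
grip_width: 0.156
gripper_force: 40.0
```

{"api": "carry_out", "payload": {
  "increments": [
    [0,0.0001,0,0,0],
    [0,0.0001,0,0,0],
    [0,0.0002,0,0,0],
    [0,0.0002,0,0,0],
    [0,0.0003,0,0,0],
    [0,0.0003,0,0,0],
    [0,0.0004,0,0,0],
    [0,0.0004,0,0,0],
    [0,0.0004,0,0,0],
    [0,0.0004,0,0,0]
  ]
}}

```text
clock: 24.0
position: [552.2, 162.6, 58.6]
eef_rot: [0.0, 3.142, -0.0]
force: [0.3, -2.6, 0.3]
grip_width: 0.156
gripper_force: 40.0
```

{"api": "carry_out", "payload": {
  "increments": [
    [0,0.0001,0,0,0],
    [0,0.0002,0,0,0],
    [0,0.0003,0,0,0],
    [0,0.0004,0,0,0],
    [0,0.0005,0,0,0],
    [0,0.0006,0,0,0],
    [0,0.0007,0,0,0],
    [0,0.0007,0,0,0],
    [0,0.0007,0,0,0],
    [0,0.0007,0,0,0]
  ]
}}

```text
clock: 25.25
position: [552.2, 163.0, 58.6]
eef_rot: [-0.0, -3.141, 0.001]
force: [1.4, -5.0, 0.1]
grip_width: 0.153
gripper_force: 40.0
```

```bash
python3 - <<'E'
from h import *
F=[]
for i in range(8):
    viewer.capture("side");s=arm.state();F.append(s["force"])
F=np.array(F);print(F.mean(0),F.std(0),s["position"],s["clock"])
E
```

```text
[ 1.59 -5.06 -0.34] [0.44 0.2  0.49] [552.18 163.03  58.58] 25.65
```

{"api": "carry_out", "payload": {
  "increments": [
    [0,0.0001,0,0,0],
    [0,0.0001,0,0,0],
    [0,0.0002,0,0,0],
    [0,0.0002,0,0,0],
    [0,0.0003,0,0,0],
    [0,0.0003,0,0,0],
    [0,0.0003,0,0,0],
    [0,0.0003,0,0,0],
    [0,0.0003,0,0,0],
    [0,0.0003,0,0,0]
  ]
}}

```text
clock: 26.9
position: [552.2, 163.2, 58.6]
eef_rot: [0.0, -3.141, 0.001]
force: [2.7, -4.2, 0.5]
grip_width: 0.156
gripper_force: 40.0
```

```bash
python3 - <<'E'
from h import *
F=[]
for i in range(8):
    viewer.capture("side");s=arm.state();F.append(s["force"])
F=np.array(F);print(F.mean(0),F.std(0),s["position"],s["clock"])
b=viewer.capture("side")
cv2.imwrite("pics/press.png",cv2.resize(b[210:320,160:320],None,fx=5,fy=5,interpolation=cv2.INTER_CUBIC))
E
```

```text
[ 1.82 -5.82 -0.01] [0.56 0.49 0.55] [552.17 163.15  58.58] 27.3
```

View pics/press.png

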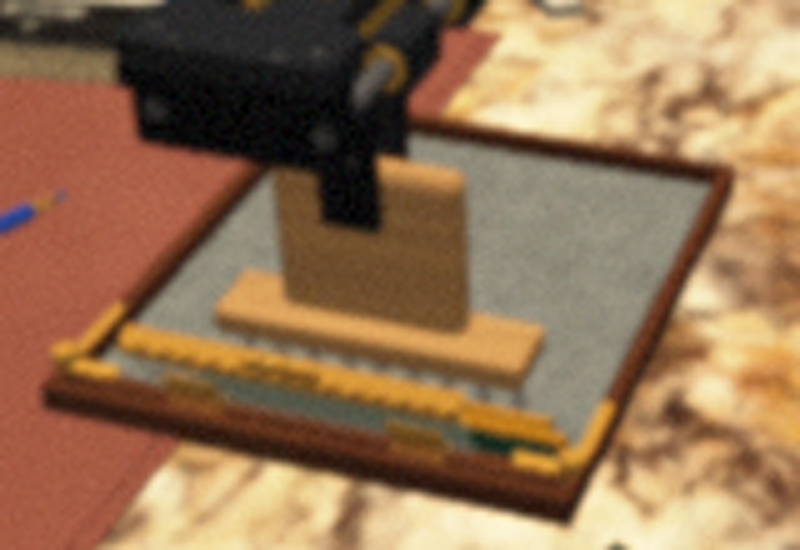

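Step 1 is done: the row is packed, the teeth press its back at about 5.8 N, and the tooth face plus four pencils gives y ≈ 194, which matches the fence. Backing off, lifting and returning to the dock.

{"api": "carry_out", "payload": {
  "increments": [
    [0,-0.002,0,0,0],
    [0,-0.01,0,0,0],
    [0,-0.01,0.05,0,0],
    [0,-0.015,0.1,0,0],
    [0,-0.07,0.1,0,0],
    [-0.01,-0.13,0.1,-0.03,0],
    [-0.02,-0.19,0.1,-0.06,0],
    [-0.03,-0.25,0.1,-0.09,0],
    [-0.04,-0.31,0.1,-0.12,0],
    [-0.05,-0.37,0.1,-0.138,0]
  ]
}}

```text
clock: 28.6
position: [502.0, -207.5, 158.6]
eef_rot: [0.218, 3.132, 0.002]
force: [1.8, 0.2, -0.9]
grip_width: 0.156
gripper_force: 40.0
```

{"api": "carry_out", "payload": {
  "increments": [
    [-0.005,-0.06,0,0,0],
    [-0.01,-0.11,0,0,0],
    [-0.01,-0.1204,0,0,0],
    [-0.01,-0.1204,-0.02,0,0],
    [-0.01,-0.1204,-0.05,0,0],
    [-0.01,-0.1204,-0.065,0,0],
    [-0.01,-0.1204,-0.07,0,0],
    [-0.01,-0.1204,-0.071,0,0],
    [-0.01,-0.1204,-0.071,0,0],
    [-0.01,-0.1204,-0.071,0,0]
  ]
}}

```text
clock: 29.85
position: [492.7, -326.9, 88.4]
eef_rot: [0.217, 3.133, -0.001]
force: [-0.8, -0.5, -1.2]
grip_width: 0.16
gripper_force: 40.0
```

{"api": "carry_out", "payload": {
  "increments": [
    [0,0,-0.004,0,0],
    [0,0,-0.008,0,0],
    [0,0,-0.012,0,0],
    [0,0,-0.016,0,0],
    [0,0,-0.02,0,0],
    [0,0,-0.023,0,0],
    [0,0,-0.026,0,0],
    [0,0,-0.0275,0,0],
    [0,0,-0.0285,0,0],
    [0,0,-0.0285,0,0]
  ]
}}

```text
clock: 31.1
position: [492.2, -326.7, 59.1]
eef_rot: [0.217, 3.134, -0.0]
force: [-0.3, 0.3, -0.4]
grip_width: 0.159
gripper_force: 40.0
```

{"api": "carry_out", "payload": {
  "increments": [
    [0,0,-0.0005,0,0],
    [0,0,-0.001,0,0],
    [0,0,-0.0013,0,0],
    [0,0,-0.0015,0,0.16],
    [0,0,-0.0015,0,0.3],
    [0,0,-0.0015,0,0.5],
    [0,0,-0.0015,0,0.6],
    [0,0,-0.0015,0,0.6],
    [0,0,-0.0015,0,0.6],
    [0,0,-0.0015,0,0.6]
  ]
}}

```text
clock: 32.35
position: [492.2, -326.7, 57.6]
eef_rot: [0.217, 3.134, -0.0]
force: [0.2, -0.4, -0.2]
grip_width: 0.593
gripper_force: 0.0
```

{"api": "carry_out", "payload": {
  "increments": [
    [0,0,0.05,0,0.6],
    [0,0,0.1,0,0.6],
    [0.007,0.058,0.1,0.02,0.5],
    [0.015,0.117,0.1,0.04,0.3],
    [0.022,0.176,0.1,0.06,0],
    [0.03,0.235,0.1,0.08,0],
    [0.037,0.294,0.1,0.1,0],
    [0.044,0.353,0.1,0.12,0],
    [0.051,0.412,0.1,0.138,0],
    [0.058,0.471,0.1,0.138,0]
  ],
  "grip_force": 10
}}

```text
clock: 33.6
position: [550.1, 146.3, 157.8]
eef_rot: [-0.0, 3.141, 0.0]
force: [0.9, 0.4, 0.8]
grip_width: 0.003
gripper_force: 0.0
```

{"api": "carry_out", "payload": {
  "increments": [
    [0.007,0.058,0,0,0],
    [0.013,0.116,0,0,0],
    [0.013,0.116,-0.04,0,0],
    [0.013,0.116,-0.08,0,0],
    [0.013,0.116,-0.115,0,0],
    [0.013,0.116,-0.12,0,0],
    [0.013,0.111,-0.12,0,0],
    [0.013,0.106,-0.12,0,0],
    [0.013,0.101,-0.12,0,0],
    [0.013,0.101,-0.12,0,0]
  ]
}}

```text
clock: 34.85
position: [563.5, 245.0, 38.4]
eef_rot: [0.001, 3.14, 0.001]
force: [-0.6, 0.6, -0.1]
grip_width: 0.006
gripper_force: 0.0
```

```bash
python3 - <<'E'
from h import *
s=arm.state();print(s["position"],s["eef_rot"],s["force"],s["clock"],s["grip_width"])
a=viewer.capture("top");b=viewer.capture("side")
o=np.zeros((600,800,3),np.uint8)
c=cv2.resize(b[150:210,285:375],None,fx=3,fy=3,interpolation=cv2.INTER_CUBIC)
b=cv2.resize(b[150:310,150:330],None,fx=2.9,fy=2.9,interpolation=cv2.INTER_CUBIC)
o[:b.shape[0],:b.shape[1]]=b; o[:c.shape[0],530:800]=c
a=cv2.resize(a[200:290,390:440],None,fx=4,fy=4,interpolation=cv2.INTER_CUBIC);o[200:560,560:760]=a
cv2.imwrite("pics/flap.png",o)
E
```

```text
[563.52 244.95  38.45] [0.   3.14 0.  ] [-0.58  0.58 -0.15] 34.85 0.00573098512176354
```

View pics/flap.png

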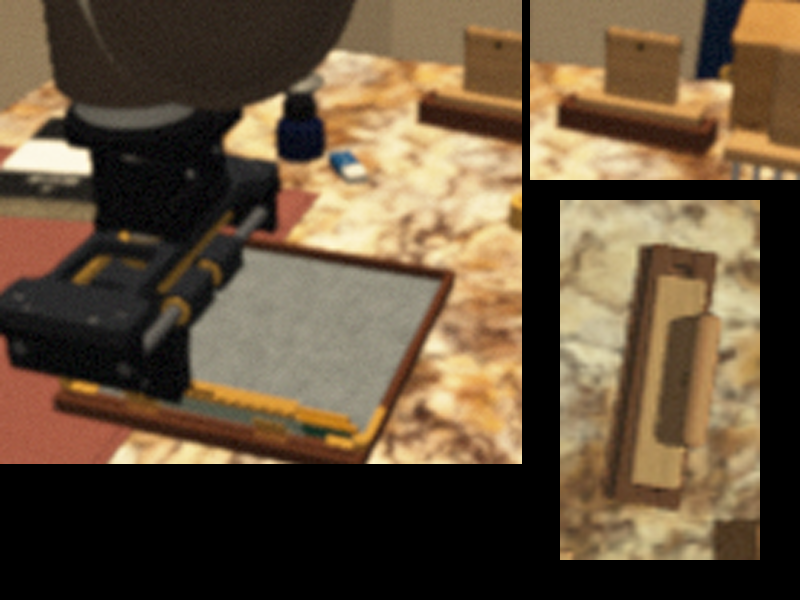

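The comb stands back in its dock, upright and seated, at (665,370) in the inset. The closed fingers are behind the flap, so I'll push it over.

{"api": "carry_out", "payload": {
  "increments": [
    [0,-0.004,0,0,0],
    [0,-0.008,0,0,0],
    [0,-0.012,0,0,0],
    [0,-0.016,0,0,0],
    [0,-0.02,0,0,0],
    [0,-0.023,0,0,0],
    [0,-0.026,0,0,0],
    [0,-0.029,0,0,0],
    [0,-0.032,0,0,0],
    [0,-0.034,-0.001,0,0]
  ]
}}

```text
clock: 36.2
position: [563.2, 211.1, 36.6]
eef_rot: [0.0, 3.141, 0.0]
force: [-0.1, 0.7, -0.4]
grip_width: 0.001
gripper_force: 0.0
```

{"api": "carry_out", "payload": {
  "increments": [
    [0,-0.002,-0.0005,0,0],
    [0,-0.004,-0.001,0,0],
    [0,-0.006,-0.0015,0,0],
    [0,-0.008,-0.002,0,0],
    [0,-0.01,-0.0025,0,0],
    [0,-0.012,-0.003,0,0],
    [0,-0.014,-0.004,0,0],
    [0,-0.016,-0.005,0,0],
    [0,-0.018,-0.0065,0,0],
    [0,-0.02,-0.008,0,0]
  ]
}}

```text
clock: 37.45
position: [563.1, 191.1, 28.4]
eef_rot: [-0.0, -3.142, 0.0]
force: [0.9, 0.5, 0.2]
grip_width: 0.008
gripper_force: 0.0
```

{"api": "carry_out", "payload": {
  "increments": [
    [0,-0.001,-0.001,0,0],
    [0,-0.002,-0.002,0,0],
    [0,-0.003,-0.003,0,0],
    [0,-0.004,-0.004,0,0],
    [0,-0.005,-0.005,0,0],
    [0,-0.006,-0.006,0,0],
    [0,-0.007,-0.007,0,0],
    [0,-0.008,-0.008,0,0],
    [0,-0.009,-0.009,0,0],
    [0,-0.01,-0.01,0,0]
  ]
}}

```text
clock: 38.7
position: [563.2, 181.2, 18.5]
eef_rot: [0.0, 3.142, 0.0]
force: [-0.9, -0.2, -1.2]
grip_width: 0.003
gripper_force: 0.0
```

{"api": "carry_out", "payload": {
  "increments": [
    [0,-0.001,-0.0004,0,0],
    [0,-0.002,-0.0008,0,0],
    [0,-0.003,-0.0012,0,0],
    [0,-0.004,-0.0016,0,0],
    [0,-0.004,-0.002,0,0],
    [0,-0.004,-0.0024,0,0],
    [0,-0.004,-0.0027,0,0],
    [0,-0.004,-0.003,0,0],
    [0,-0.004,-0.003,0,0],
    [0,-0.004,-0.003,0,0]
  ]
}}

```text
clock: 39.95
position: [563.2, 177.3, 15.6]
eef_rot: [0.0, 3.142, 0.0]
force: [-0.2, 0.5, -0.7]
grip_width: 0.007
gripper_force: 0.0
```

```bash
python3 - <<'E'
from h import *
F=[]
for i in range(4):
    b=viewer.capture("side");s=arm.state();F.append(s["force"])
print(np.mean(F,0),s["position"],s["clock"])
cv2.imwrite("pics/shut.png",cv2.resize(b[230:320,160:320],None,fx=5,fy=5,interpolation=cv2.INTER_CUBIC))
E
```

```text
[-0.21  0.14 -0.13] [563.18 177.29  15.57] 40.15
```

{"api": "carry_out", "payload": {
  "increments": [
    [0,0,-0.0002,0,0],
    [0,0,-0.0004,0,0],
    [0,0,-0.0006,0,0],
    [0,0,-0.0008,0,0],
    [0,0,-0.001,0,0],
    [0,0,-0.0012,0,0],
    [0,0,-0.0013,0,0],
    [0,0,-0.0013,0,0],
    [0,0,-0.0013,0,0],
    [0,0,-0.0013,0,0]
  ]
}}

```text
clock: 41.4
position: [563.2, 177.3, 14.3]
eef_rot: [0.0, 3.142, 0.0]
force: [-0.3, 0.7, -1.4]
grip_width: 0.005
gripper_force: 0.0
```

{"api": "carry_out", "payload": {
  "increments": [
    [0,0,-0.0001,0,0],
    [0,0,-0.0002,0,0],
    [0,0,-0.0003,0,0],
    [0,0,-0.0004,0,0],
    [0,0,-0.0005,0,0],
    [0,0,-0.0005,0,0],
    [0,0,-0.0005,0,0],
    [0,0,-0.0005,0,0],
    [0,0,-0.0005,0,0],
    [0,0,-0.0005,0,0]
  ]
}}

```text
clock: 42.65
position: [563.2, 177.3, 13.8]
eef_rot: [0.0, 3.142, 0.0]
force: [0.4, 0.1, 1.3]
grip_width: 0.007
gripper_force: 0.0
```

{"api": "carry_out", "payload": {
  "increments": [
    [0,0,-0.0001,0,0],
    [0,0,-0.0002,0,0],
    [0,0,-0.0003,0,0],
    [0,0,-0.0003,0,0],
    [0,0,-0.0003,0,0],
    [0,0,-0.0003,0,0],
    [0,0,-0.0003,0,0],
    [0,0,-0.0003,0,0],
    [0,0,-0.0003,0,0],
    [0,0,-0.0003,0,0]
  ]
}}

```text
clock: 43.9
position: [563.2, 177.3, 13.5]
eef_rot: [-0.0, -3.142, -0.0]
force: [-0.3, 0.3, 0.8]
grip_width: 0.007
gripper_force: 0.0
```

{"api": "carry_out", "payload": {
  "increments": [
    [0,0,-0.0001,0,0],
    [0,0,-0.0002,0,0],
    [0,0,-0.0003,0,0],
    [0,0,-0.0004,0,0],
    [0,0,-0.0004,0,0],
    [0,0,-0.0004,0,0],
    [0,0,-0.0004,0,0],
    [0,0,-0.0004,0,0],
    [0,0,-0.0004,0,0],
    [0,0,-0.0004,0,0]
  ]
}}

```text
clock: 45.15
position: [563.2, 177.3, 13.0]
eef_rot: [-0.0, -3.142, 0.0]
force: [-0.6, 0.5, 0.5]
grip_width: 0.004
gripper_force: 0.0
```

```bash
python3 - <<'E'
from h import *
F=[]
for i in range(5):
    b=viewer.capture("side");s=arm.state();F.append(s["force"])
print(np.mean(F,0),s["position"],s["ft_torque"],s["clock"])
E
```

```text
[-0.07  0.34  0.22] [563.18 177.25  13.04] [-0.05 -0.02  0.03] 45.4
```

{"api": "carry_out", "payload": {
  "increments": [
    [0,0,0.01,0,0],
    [0,0,0.04,0,0],
    [0,0,0.09,0,0],
    [0,-0.05,0.14,0,0],
    [0,-0.11,0.15,0,0],
    [0,-0.17,0.15,0,0],
    [0,-0.23,0.15,0,0],
    [0,-0.28,0.15,0,0],
    [0,-0.28,0.15,0,0],
    [0,-0.28,0.15,0,0]
  ]
}}

```text
clock: 46.65
position: [563.2, -102.8, 163.6]
eef_rot: [0.001, 3.141, 0.0]
force: [-0.7, -0.7, -0.2]
grip_width: 0.002
gripper_force: 0.0
```

```bash
python3 - <<'E'
from h import *
for c in("side","top"):
    im=viewer.capture(c);cv2.imwrite(f"pics/{c}_end.png",im);old=cv2.imread(f"pics/{c}0.png")
    for nm,I in(("old",old),("now",im)):
        h=cv2.cvtColor(cv2.GaussianBlur(I,(3,3),0),cv2.COLOR_BGR2HSV)
        print(c,nm)
        # profile in tray y at x=545 & 600, height 14: classify
        for x in(520,545,600):
            ys=np.arange(145,232,3.);q=px(c,np.c_[np.full_like(ys,x),ys,np.full_like(ys,14)])
            print(x,' '.join(f"{int(y)}:{h[int(round(b)),int(round(a))][0]}/{h[int(round(b)),int(round(a))][1]}/{h[int(round(b)),int(round(a))][2]}" for y,(a,b) in zip(ys,q)))
E
```

```text
side old
520 145:24/38/127 148:23/36/126 151:22/37/125 154:26/35/115 157:41/40/90 160:33/72/67 163:20/154/93 166:18/188/155 169:18/191/187 172:18/190/191 175:18/191/192 178:18/193/178 181:17/179/145 184:17/140/122 187:17/91/115 190:17/103/119 193:16/140/113 196:16/179/97 199:15/189/96 202:14/187/105 205:13/184/108 208:12/185/102 211:11/184/83 214:10/180/61 217:9/176/42 220:11/141/56 223:14/114/105 226:16/105/151 229:17/97/190
545 145:24/38/133 148:24/40/135 151:27/38/128 154:27/38/128 157:34/36/106 160:44/52/73 163:26/110/67 166:18/177/124 169:18/189/177 172:18/190/192 175:18/191/183 178:17/190/158 181:17/165/122 184:17/98/109 187:19/58/109 190:22/50/113 193:17/60/111 196:13/86/107 199:11/133/98 202:10/168/85 205:10/181/79 208:10/182/77 211:10/182/66 214:10/177/52 217:10/161/46 220:12/150/63 223:17/127/122 226:19/114/181 229:19/107/215
600 145:24/38/134 148:24/38/135 151:24/38/135 154:28/38/121 157:42/42/91 160:39/71/61 163:21/147/78 166:18/180/140 169:17/191/167 172:17/190/148 175:17/191/148 178:17/190/134 181:17/179/124 184:16/132/116 187:17/73/109 190:20/55/112 193:18/64/115 196:1
[... 3217 characters left out ...]
169:18/71/154 172:18/71/150 175:17/70/138 178:18/73/130 181:17/73/125 184:18/72/131 187:18/72/174 190:18/73/182 193:18/72/183 196:18/71/183 199:18/72/183 202:18/71/183 205:17/71/183 208:17/71/184 211:18/72/184 214:18/73/167 217:18/76/134 220:17/88/99 223:15/93/82 226:17/86/92 229:20/88/148
600 145:17/71/187 148:17/72/185 151:17/72/184 154:17/72/183 157:17/72/196 160:18/71/208 163:18/70/215 166:18/69/217 169:17/71/218 172:18/71/218 175:18/71/217 178:18/71/217 181:18/71/217 184:18/71/216 187:17/70/216 190:18/70/216 193:18/70/216 196:18/71/215 199:18/71/215 202:17/70/215 205:17/70/216 208:18/71/215 211:18/70/214 214:18/71/214 217:18/70/214 220:18/71/215 223:17/72/202 226:17/76/168 229:16/84/121
```

The pictures allowed are used up, so I'll check the flap's state numerically.

```bash
python3 - <<'E'
from h import *
pr=cv2.resize(cv2.imread("pics/press.png"),(160,110),interpolation=cv2.INTER_AREA)
now=cv2.imread("pics/side_end.png")[210:320,160:320]; old=cv2.imread("pics/side0.png")[210:320,160:320]
def asc(I,r0,r1,st=2):
    h=cv2.cvtColor(I,cv2.COLOR_BGR2HSV)
    for r in range(r0,r1,1):
        s=''
        for c in range(5,125,st):
            H,S,V=h[r,c]
            s+='#' if 14<=H<=22 and S>150 and V>120 else 'g' if 40<H<90 and V<90 and S>50 else 'b' if S>110 and V<120 else '.'
        print(s)
for n,I in(("old",old),("press",pr),("now",now)): print(n);asc(I,58,100)
t=cv2.imread("pics/top_end.png");t0=cv2.imread("pics/top0.png")
for n,I in(("t0",t0),("tnow",t)):
    print(n);h=cv2.cvtColor(I,cv2.COLOR_BGR2HSV)
    for r in range(205,260,3): print(r,' '.join(f"{h[r,c][0]}/{h[r,c][1]}/{h[r,c][2]}" for c in range(184,204,2)))
E
```

```text
old
...........bb.............gggggggg...................####...
..........bbb.................gggggggg...............b####..
..........bb......................gggggg..g............####.
.........#bb.......................g.ggggggg.g...........###
........##b..............................gggggg..........b#b
........##b................................ggggggg.........b
.......##bb....................................ggggggg......
.......##b##.....................................g.gggggggg.
......##bb####.....................................g..ggggg.
......##bb##########.gg...................................g.
....###bbb##########bbbgg...................................
...####bb.############bbbggg................................
...###bb...b#############bb.gg..............................
...####b....bb#############bbbggg...........................
...bb###......bbb#############bb.gg.........................
...bb####.......b.b####b########bbbgg.......................
...bb#####.........b###bbb#########bbbg.....................
...bbbb###...........bbbb#bbb########bbbgg.................
[... 9906 characters left out ...]
06 22/66/209 21/70/164 12/140/95 17/59/91 13/139/99 17/105/73 39/68/60
244 20/77/183 21/76/178 22/72/206 23/62/215 21/72/178 13/130/96 19/58/92 12/139/103 15/114/78 36/58/62
247 19/85/177 20/77/183 22/70/205 23/64/216 21/69/177 12/130/96 20/107/119 20/150/178 15/113/88 42/60/72
250 20/79/190 21/74/200 22/74/208 22/68/214 19/78/157 13/135/98 19/139/147 20/154/176 15/78/102 23/45/114
253 21/75/196 21/76/199 22/72/210 24/66/209 20/83/156 12/134/97 20/154/149 20/154/161 19/86/101 21/66/100
256 20/80/186 21/78/182 22/74/193 22/69/195 21/81/176 19/87/140 20/112/169 21/110/186 21/90/179 20/86/149
259 22/75/207 23/70/211 22/76/194 23/78/195 23/77/193 24/66/196 23/69/206 22/78/205 22/72/210 21/73/158
```

```bash
python3 - <<'E'
from h import *
I=cv2.resize(cv2.imread("pics/shut.png"),(160,90),interpolation=cv2.INTER_AREA)
h=cv2.cvtColor(I,cv2.COLOR_BGR2HSV)
for r in range(28,85):
    s=''
    for c in range(5,125,2):
        H,S,V=h[r,c]
        s+='#' if 14<=H<=22 and S>150 and V>120 else 'g' if 40<H<90 and V<90 and S>50 else 'K' if V<45 else 'b' if S>110 and V<120 else '.'
    print(r,s)
q=lambda P:(px("side",P)-[165,230])/[2,1]
for P in([563,177,15.6],[563,162,15.6],[563,192,15.6],[563,245,38],[496,162,14],[630,162,14],[496,212,44],[630,212,44]): print(P,q([P])[0])
F=cv2.imread("pics/flap.png");g=cv2.cvtColor(F,cv2.COLOR_BGR2GRAY)
print("fingertip in flap.png expected", (px("side",[[563,245,38],[563,230,38],[553,260,38]])-[150,150])*2.9)
E
```

```text
28 .......bKKKKKKKgKKKggKKKgKKKKKggKK..........................
29 .......bKKKKgKKKKgKgKKKKgKKKKKKgKK..........................
30 .......bKKKKKKKKKKKKgKKKKKKKKKKgKK..........................
31 .......bKKKKKKKKKKKKgKKKgKKgKKKKKK..........................
32 .......bKgKgKKgKKgKKKKKKKKKgKKKKKK..........................
33 ........bKKgKKKKggKKKggKKKKKKKKKKK..........................
34 ........bbbKKKKKKKKKgKKKK.KKKKKKgK..........................
35 ..........bbKKKgKKKKKKKKKKKggKgKgK..........................
36 ...........bbKKKKKgKKKKgKKKKgKKKKK..........................
37 ...........bbb....KKgKKKgKKKKKKKKK..........................
38 ...........bb.......KKKKKKKKKKgKKK..........................
39 ..........bbb..........KKKKKKKKKKK..........................
40 ..........bb.............KKKKgKgKK..........................
41 .........#bb...............KKKKgKK..........................
42 ........##b................KKKKgKK..........................
43 ........##b................KKKKKK...........................
44 .......##bb.................KgKKK...........................
45 .......##
[... 2168 characters left out ...]
.........................................bbbbbbbbbbbbbb....
80 ..............................................bbKKbbbbbb....
81 ...............................................bbbbKbbb.....
82 .................................................bbbbKb.....
83 ...................................................bbbb.....
84 ......................................................b.....
[563, 177, 15.6] [31.01 56.01]
[563, 162, 15.6] [32.64 51.44]
[563, 192, 15.6] [29.32 60.73]
[563, 245, 38] [22.33 68.77]
[496, 162, 14] [48.94 58.78]
[630, 162, 14] [17.16 45.75]
[496, 212, 44] [43.88 62.06]
[630, 212, 44] [ 9.85 47.83]
fingertip in flap.png expected [[173.03 431.43]
 [184.36 416.17]
 [176.75 450.78]]
```

```bash
python3 - <<'E'
from h import *
print("pre exp", px("side",[[489,-324.6+50,160.4],[489,-324.6-50,160.4],[489,-324.6+50,180],[489,-324.6-50,180]]), "obs 318,135.5 / 331,127.5")
print("press exp",px("side",[[552,178,58.6],[552,178,78.6]]),"obs 230,255.6")
print("press paddle top", px("side",[[514,156,109],[590,156,109],[514,170,109],[590,170,109],[489,178,39],[615,178,39]]),"obs top back L (215.5,243)..R(253,248); bar front-top L(203,275) R(264,286)")
im=viewer.capture("side");s=arm.state();print(s["position"],s["q"])
p=px("side",[s["position"]])[0];print("now exp tip",p)
h=cv2.cvtColor(im,cv2.COLOR_BGR2HSV)
y0,x0=int(p[1]),int(p[0])
for r in range(max(0,y0-50),y0+25): print(r,''.join('K' if h[r,c][2]<50 else '.' for c in range(x0-30,x0+40)))
E
```

```text
pre exp [[320.46 147.54]
 [327.98 137.57]
 [320.84 140.32]
 [328.39 130.82]] obs 318,135.5 / 331,127.5
press exp [[230.83 268.66]
 [230.2  259.57]] obs 230,255.6
press paddle top [[253.65 242.58]
 [215.35 236.01]
 [250.78 246.49]
 [211.93 239.7 ]
 [263.24 283.75]
 [201.09 271.24]] obs top back L (215.5,243)..R(253,248); bar front-top L(203,275) R(264,286)
[ 563.33 -101.62  163.31] [ 0.1   0.32 -0.17 -0.   -1.08 -1.67]
now exp tip [273.2  164.63]
114 KKKKKKKKKKKKKKKKKKKKKKKKKKKKKKKKKKKK...KKKKKKKKKKKKKKKKK..............
115 KKKKKKKKKKKKKKKKKKKKKKKKKKKKKKKKKKKKKKKKKKKKKKKKKKK...................
116 KKKKKKKKKKKKKKKKKKKKKKKKKKKKKKKKKKKKKK.KKKKKKK.KKK....................
117 KKKKKKKKKKKKKKKKKKKKKKKKKKKKKKKKKKKK.....KKKKKKKKK....................
118 KKKKKKKKKKKKKKKKKKKKKKKKKKKKKKKKKKK.......KKKKKKK.....................
119 KKKKKKKKKKKKKKKKKKKKKKKKKKKKKKKKKKK.......KKKKKK......................
120 KKKKKKKKKKKKKKKKKKKKKKKKKKKKKKKKKKK.......KKKKK.......................
121 KKKKKKKKKKKKKKKKKKKKKKKKKKKKKKKKKKK.......KKK.........................
122 KKKKKKKKKKKKKKKKKKKKKKKKKKKKKKKKKKK.......KK..
[... 4274 characters left out ...]
.........................
180 ......................................................................
181 ......................................................................
182 ...........KK.........................................................
183 ......KKKKKKKK........................................................
184 ......KKKKKKKKK.......................................................
185 ......KKKKKKKKK.......................................................
186 ......KKKKKKKKK.......................................................
187 .....KKKKKKKKKKK.....................................KKK..............
188 ......KKKKKKKKKK.....................................KKKKKKKK.K.......
```

The black fingertip ends about 12 px higher than the reported TCP projects. So the real finger end is about 30 mm above the reported point, and the sweep passed over the flap. I'll refine that offset.

```bash
python3 - <<'E'
from h import *
for d in(24,27,30,33): print(d,"now",px("side",[[563,-101.6+15,163.3+d],[563,-101.6,163.3+d]]).round(1).tolist(),"press",px("side",[[552,163+7,58.6+d],[552,163+22,58.6+d]]).round(1).tolist(),"shut",px("side",[[563,177+15,15.6+d],[563,177,15.6+d]]).round(1).tolist())
print("obs now 152.7 | press 255.6 | shut", 230+45.5)
E
```

```text
24 now [[271.2, 156.7], [273.3, 154.7]] press [[231.9, 255.4], [228.5, 259.8]] shut [[222.8, 280.3], [226.2, 275.7]]
27 now [[271.2, 155.5], [273.3, 153.5]] press [[231.8, 254.0], [228.4, 258.4]] shut [[222.7, 279.0], [226.1, 274.4]]
30 now [[271.1, 154.2], [273.3, 152.2]] press [[231.7, 252.6], [228.3, 257.0]] shut [[222.6, 277.7], [226.0, 273.1]]
33 now [[271.1, 152.9], [273.3, 151.0]] press [[231.6, 251.2], [228.2, 255.6]] shut [[222.5, 276.3], [225.9, 271.7]]
obs now 152.7 | press 255.6 | shut 275.5
```

{"api": "carry_out", "payload": {
  "increments": [
    [0,0.061,0,0,0],
    [0,0.122,0,0,0],
    [0,0.183,0,0,0],
    [0,0.244,0,0,0],
    [0,0.305,0,0,0],
    [0,0.364,0,0,0],
    [0,0.364,-0.055,0,0],
    [0,0.364,-0.11,0,0],
    [0,0.364,-0.153,0,0],
    [0,0.364,-0.158,0,0]
  ]
}}

```text
clock: 48.05
position: [560.5, 260.8, 1.8]
eef_rot: [0.002, -3.136, 0.007]
force: [0.2, 0.5, 0.4]
grip_width: 0.006
gripper_force: 0.0
```

{"api": "carry_out", "payload": {
  "increments": [
    [0,-0.006,0,0,0],
    [0,-0.012,0,0,0],
    [0,-0.018,0,0,0],
    [0,-0.023,0,0,0],
    [0,-0.028,0,0,0],
    [0,-0.033,0,0,0],
    [0,-0.038,0,0,0],
    [0,-0.042,0,0,0],
    [0,-0.045,0,0,0],
    [0,-0.048,0,0,0]
  ]
}}

```text
clock: 49.3
position: [563.1, 213.1, 5.0]
eef_rot: [-0.0, -3.141, 0.0]
force: [0.1, 1.0, 0.7]
grip_width: 0.003
gripper_force: 0.4
```

```bash
cat > ck.py <<'E'
from h import *
F=[];im=None
for i in range(2):
    im=viewer.capture("side");s=arm.state();F.append(s["force"])
print(np.mean(F,0),s["position"],s["clock"])
h=cv2.cvtColor(im[210:320,160:320],cv2.COLOR_BGR2HSV)
for r in range(35,92,2):
    t=''
    for c in range(5,125,2):
        H,S,V=h[r,c]
        t+='#' if 14<=H<=22 and S>150 and V>120 else 'g' if 40<H<90 and V<90 and S>50 else 'K' if V<50 else 'b' if S>110 and V<120 else '.'
    print(r,t)
E
python3 ck.py
```

```text
[ 0.27 -0.43  0.23] [562.94 212.81   4.88] 49.4
35 .............KKKKKKKKKKKKKKKKgbbKKKKKKK.....................
37 ............KKKbbbKKbbKKKKKKKKbbbbbKKKK.....................
39 ...........KKKb#b.KK.bbbKKKKKbb.b#bKKK......................
41 ..........KKKb#b.KKKKKKKKKKKbbKKK.bbKK......................
43 .......b.KKKb#b.KKKKKKKKKKKbb.KKKKbbK.......................
45 ..b.K.KKKKKKbbKKKKKKKKKKKKbb.KKKKKKK........................
47 .b.KKKKKKKKKKKKKKKKKKKKKKKb.KKKKKK..........................
49 ..K..KKKKKKKKKKKKKKKKKKKKKKbb.KKKK..........................
51 .KKKKKKKKKKKKKKKKKKKKKKKKKbb##bKKK..........................
53 KKKKK.KKKKKKKKKKKKKKKKKKKKb..bbKK...........................
55 KKKKKKKKKKKKKKKKKKK..KKKKK...bbK............................
57 KKgKKKKKKKKKKKK..KK..KKKK....bbK............................
59 KKKKKKKKKKKgKKKKKKKKKKKKK...KK..............................
61 bKggKKKKKKKKKKKKKKKKgKKK...Kgg..............................
63 .bKKKKKKKKKggKKKKKKKKKKK..KKKK..............................
65 .bKKKKKKKKKKKKKKKKKKKKKK.KKKKK..............................
67 ..KKKKKKgKggKKKKKKgKKKKKKKKKKKb.............................
69 ..KKKKKKKgKKKKgKKKKKKKKKKKKgKKb#####........................
71 ..bKKKKgKKKKKKKgKKKKKKKgKKKKKKb#########....................
73 ...bbbKKKKKKKgKgKKKKKKKKKgKKggbbb.###########...............
75 ...bbbbbbbbKKKKKgKgKKKKKKKggKK.......b#######..............b
77 ..bbbbbbbbbbbbbKKKKKKKKKKKKKKgb...........b.#..............b
79 ..bKbbbbbbbbbbbbbbbKKKKKKgKKKK.............................b
81 ..bbbbKKbbbbbbbbb.##bbbbKKKKK........#.......##...........#b
83 ......bbbKbbbbbbbbbbbbbbbbbbb........bb###...#######.....##b
85 ..........bbbbKKbbbbbbbbbbbbbbbbb....bbbbbb..########....##b
87 ..............bbbbKbKbbbbbbbbbbbbbbbbbbbbbb..ggbbb####..##b#
89 ...................bbbKbbbKbbbbbbbbbb#b#bbb...gggbbbb##.##b.
91 .......................bbbbbbKKbbbbbbbbb#.bbbbbbb########b..
```

The flap is moving: its brass edge has lifted clear of the pencils in the picture. Carrying on over and down.

{"api": "carry_out", "payload": {
  "increments": [
    [0,-0.0025,-0.0005,0,0],
    [0,-0.005,-0.001,0,0],
    [0,-0.0075,-0.0015,0,0],
    [0,-0.01,-0.002,0,0],
    [0,-0.0125,-0.003,0,0],
    [0,-0.015,-0.0045,0,0],
    [0,-0.0175,-0.006,0,0],
    [0,-0.02,-0.008,0,0],
    [0,-0.0225,-0.01,0,0],
    [0,-0.025,-0.012,0,0]
  ]
}}

```text
clock: 50.65
position: [563.0, 188.1, -7.3]
eef_rot: [-0.001, -3.141, 0.0]
force: [-0.4, 0.3, 0.2]
grip_width: 0.004
gripper_force: 0.4
```

{"api": "carry_out", "payload": {
  "increments": [
    [0,-0.001,-0.001,0,0],
    [0,-0.002,-0.002,0,0],
    [0,-0.003,-0.003,0,0],
    [0,-0.004,-0.004,0,0],
    [0,-0.005,-0.0045,0,0],
    [0,-0.006,-0.005,0,0],
    [0,-0.007,-0.0055,0,0],
    [0,-0.008,-0.006,0,0],
    [0,-0.009,-0.0065,0,0],
    [0,-0.01,-0.007,0,0]
  ]
}}

```text
clock: 51.9
position: [563.2, 178.2, -14.0]
eef_rot: [-0.0, -3.142, 0.0]
force: [0.2, -0.1, 0.7]
grip_width: 0.002
gripper_force: 0.2
```

```bash
python3 ck.py
```

```text
[-0.11 -0.14  0.56] [563.1  178.06 -14.02] 52.0
35 ..................KKKbbKKKgKKKKKKKKbKKKKKKK.................
37 ................bKKKb#bKKbbbbKKKKKbbbbbKKKK.................
39 ...............bKKKb.b.KKK...KKKKbbK.bbbKK..................
41 ..............bKKgb#b.KKKKKKKKKKbb.KKKbbK...................
43 b.............KKKKbbKKKKKKKKKKKbb.KKKKKb....................
45 .........KKKKKKKKKKKKKKKKKKKKKKbbKKKKKK.....................
47 .......bKKKKKKKKKKKKKKKKKKKKKKKKb.KKKKK.....................
49 ........KK.KKKKKKKKKKKKKKKKKKKKbbbbKKK......................
51 ......bKKKK..KKKKKKKKKKKKKKKKKKb..bbK.......................
53 ......bKKKKKKKKKKKKKKKKKK.KKKKK...bbK.......................
55 ......bKKKKKKgKKKKKKK..KK..KKK....bK........................
57 ......bKKKKKKKKKKKKKKKKKKKKKKK...KK.........................
59 .......bKKKKKKKgKKKKKKKKKKKKK...KK..........................
61 ........bKKKKKKKKKKKKKKKKKKKK..KgK..........................
63 ........bKKKKKKKKKKKKKKKKKKKgKKKKK..........................
65 .......#bKKKKKgKgKKKKKKKgKKgKKKgKK..........................
67 ......##bKKKKKKKKKKKggggKKKKKKKKKK..........................
69 ...####b...KKKKKKKKgKKKKKKKKKKKKKK..........................
71 ...####b........KKKKKgKKKKKKKKKgKK.##.......................
73 ...b#####........##bbKKKKgKKKKKKKKb###......................
75 ...bbb####......######...KKKKKKKKK.....####................b
77 ..bbbbbbbbbbb...#####.......KKKKK...........####...........b
79 ..bbbbbbbbbbbbb.#####...........................#..........b
81 ..bbbbKKbbbbbbbbbb#.bbb................#........#.........#b
83 .....bbbbbKKKbbbbbbbbbbbbbbb..........######....####.....##b
85 ..........bbbbbbKbbbbbbbbbbbbbbbb.....######...######....##b
87 ...............bbbbbKKbbbbbbbbbbbbbbb######....bbb####..##b.
89 ...................bbbKKKKbbbbbbbbbbb#b####...gggbbbb##.##b.
91 .......................bbbbbKbKKbbbbbbbb.#bbbbbbb########b..
```

{"api": "carry_out", "payload": {
  "increments": [
    [0,0,-0.0002,0,0],
    [0,0,-0.0004,0,0],
    [0,0,-0.0006,0,0],
    [0,0,-0.0008,0,0],
    [0,0,-0.001,0,0],
    [0,0,-0.0012,0,0],
    [0,0,-0.0014,0,0],
    [0,0,-0.0015,0,0],
    [0,0,-0.0015,0,0],
    [0,0,-0.0015,0,0]
  ]
}}

```text
clock: 53.25
position: [563.1, 178.1, -14.3]
eef_rot: [-0.0, 3.141, -0.001]
force: [-2.6, -1.7, 9.4]
grip_width: 0.005
gripper_force: 4.4
```

{"api": "carry_out", "payload": {
  "increments": [
    [0,0,0.0004,0,0],
    [0,0,0.0007,0,0],
    [0,0,0.0007,0,0],
    [0,0.0015,0.0007,0,0],
    [0,0.003,0.0007,0,0],
    [0,0.0045,0.0007,0,0],
    [0,0.006,0.0007,0,0],
    [0,0.007,0.0007,0,0],
    [0,0.007,0.0007,0,0],
    [0,0.007,0.0007,0,0]
  ]
}}

```text
clock: 54.5
position: [563.3, 184.3, -14.2]
eef_rot: [0.0, -3.141, 0.002]
force: [-0.6, -4.5, 5.9]
grip_width: 0.003
gripper_force: 3.0
```

```bash
python3 ck.py | head -1; python3 - <<'E'
from h import *
im=viewer.capture("side")
# vertical gold profile near flap's near-robot end, x=505..525, sub-pixel, against model at theta 0 and .12
h=cv2.cvtColor(im,cv2.COLOR_BGR2HSV)
for x in(502,510,518):
    for th in(0,.06,.125):
        y=196.5-34.5*np.cos(th);z=13.5+34.5*np.sin(th);print(x,th,px("side",[[x,y,z]])[0].round(1))
    c=int(round(px("side",[[x,162,14]])[0,0]));print(c,[(r,*map(int,h[r,c])) for r in range(280,302)])
E
```

```text
[-0.21 -3.98  5.99] [563.27 184.29 -14.23] 54.6
502 0 [259.9 288.4]
502 0.06 [259.9 287.5]
502 0.125 [259.8 286.6]
260 [(280, 25, 39, 144), (281, 24, 35, 140), (282, 23, 35, 145), (283, 28, 34, 144), (284, 25, 39, 145), (285, 22, 45, 147), (286, 18, 78, 170), (287, 18, 137, 199), (288, 19, 171, 204), (289, 18, 137, 192), (290, 17, 102, 185), (291, 17, 115, 188), (292, 17, 152, 188), (293, 16, 188, 184), (294, 18, 213, 187), (295, 17, 220, 182), (296, 18, 208, 140), (297, 23, 156, 77), (298, 65, 71, 47), (299, 67, 94, 49), (300, 34, 85, 51), (301, 14, 173, 81)]
510 0 [255.9 287.6]
510 0.06 [255.9 286.7]
510 0.125 [255.8 285.8]
256 [(280, 26, 37, 139), (281, 26, 30, 137), (282, 23, 40, 141), (283, 25, 44, 138), (284, 21, 36, 148), (285, 19, 71, 157), (286, 17, 122, 188), (287, 18, 168, 200), (288, 16, 148, 200), (289, 17, 89, 207), (290, 19, 80, 217), (291, 19, 86, 229), (292, 19, 82, 230), (293, 19, 82, 231), (294, 20, 83, 231), (295, 20, 78, 217), (296, 24, 57, 191), (297, 28, 42, 159), (298, 30, 42, 127), (299, 33, 55, 93), (300, 16, 115, 93), (301, 11, 165, 105)]
518 0 [252.  286.8]
518 0.06 [252.  285.9]
518 0.125 [251.9 285. ]
252 [(280, 27, 34, 142), (281, 19, 39, 145), (282, 22, 33, 140), (283, 21, 32, 136), (284, 20, 61, 139), (285, 17, 118, 171), (286, 18, 162, 203), (287, 17, 144, 215), (288, 18, 97, 211), (289, 19, 79, 223), (290, 19, 80, 229), (291, 19, 94, 227), (292, 18, 113, 227), (293, 18, 140, 224), (294, 18, 132, 217), (295, 18, 102, 203), (296, 21, 70, 186), (297, 24, 52, 180), (298, 24, 43, 173), (299, 21, 60, 140), (300, 11, 133, 113), (301, 10, 174, 101)]
```

The brass edge lies within half a pixel of the fully shut position, and the plate is level and firm under the finger, so the flap is closed. Lifting straight off.

{"api": "carry_out", "payload": {
  "increments": [
    [0,-0.002,0.001,0,0],
    [0,-0.002,0.004,0,0],
    [0,-0.002,0.01,0,0],
    [0,-0.002,0.03,0,0],
    [0,-0.002,0.07,0,0],
    [0,-0.002,0.12,0,0],
    [0,-0.002,0.15,0,0],
    [0,-0.002,0.18,0,0],
    [0,-0.002,0.18,0,0],
    [0,-0.002,0.18,0,0]
  ]
}}

```text
clock: 55.9
position: [562.5, 183.2, 164.5]
eef_rot: [-0.001, -3.14, 0.0]
force: [0.2, 0.2, 0.1]
grip_width: 0.007
gripper_force: 0.0
```

```bash
python3 - <<'E'
from h import *
im=viewer.capture("side");h=cv2.cvtColor(im,cv2.COLOR_BGR2HSV);print(arm.state()["clock"],arm.state()["position"])
for x in(502,510,518,545,600,622):
    p=px("side",[[x,162,13.5]])[0].round(1);c=int(round(p[0]));r0=int(p[1])
    print(x,p,[(r,*map(int,h[r,c])) for r in range(r0-5,r0+6)])
print([ (d["conf"],w("side",d["point"],4)[0]) for d in spotter.tip_of("pencil_comb","side")[:2]])
E
```

```text
55.95 [562.32 183.05 163.97]
502 [259.9 288.4] [(283, 26, 35, 147), (284, 26, 39, 145), (285, 23, 44, 146), (286, 18, 78, 167), (287, 18, 139, 200), (288, 19, 172, 202), (289, 18, 138, 189), (290, 17, 104, 181), (291, 18, 115, 186), (292, 17, 152, 189), (293, 17, 188, 182)]
510 [255.9 287.6] [(282, 26, 39, 136), (283, 23, 38, 141), (284, 26, 38, 146), (285, 18, 69, 156), (286, 17, 125, 188), (287, 18, 166, 204), (288, 18, 147, 201), (289, 17, 93, 206), (290, 18, 74, 220), (291, 19, 86, 228), (292, 21, 81, 231)]
518 [252.  286.8] [(281, 20, 42, 144), (282, 23, 35, 144), (283, 19, 32, 137), (284, 21, 64, 139), (285, 18, 121, 175), (286, 18, 165, 206), (287, 18, 152, 212), (288, 17, 101, 208), (289, 19, 84, 219), (290, 20, 82, 230), (291, 19, 92, 228)]
545 [238.9 284.1] [(279, 25, 49, 147), (280, 18, 68, 153), (281, 18, 76, 154), (282, 17, 109, 171), (283, 18, 151, 210), (284, 18, 167, 217), (285, 19, 117, 198), (286, 18, 85, 211), (287, 19, 83, 227), (288, 20, 83, 231), (289, 21, 85, 229)]
600 [213.  278.8] [(273, 26, 38, 147), (274, 24, 41, 150), (275, 23, 35, 146), (276, 22, 50, 154), (277, 18, 105, 182), (278, 17, 158, 213), (279, 18, 161, 211), (280, 18, 107, 205), (281, 18, 83, 214), (282, 19, 82, 228), (283, 19, 81, 230)]
622 [203.  276.7] [(271, 22, 42, 139), (272, 26, 30, 136), (273, 24, 38, 135), (274, 21, 57, 142), (275, 18, 111, 179), (276, 18, 162, 211), (277, 17, 156, 214), (278, 19, 104, 202), (279, 18, 82, 217), (280, 19, 84, 229), (281, 19, 92, 227)]
[(0.7, array([ 483.35, -306.53,    4.  ])), (0.7, array([ 312.39, -228.87,    4.  ]))]
```

The flap stays shut along its whole length and the arm is clear, so I'm handing in.

```bash
python3 -c "
from station import arm
print(arm.sign_off())"
```

```text
the job is handed in; nothing more can be done
None
```

I raked the four pencils into a row against the fence, pressed it home at about 5.8 N, put the comb back in its dock, and swung the keeper shut. I handed it in at about 56 s; sign-off returned no verdict, so the keeper being shut rests on my camera and force checks.

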